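# Set the toppled ware right on the glazing table

## Task

Two pieces of ware have been knocked over on the glazing table. Stand the square bottle upright on the empty round setter tile of the ware board, its foot wholly on the tile, and put the eight-sided tumbler mouth down over the bare peg of the draining tray, its rim fully down on the peg's foot. Leave all the other pots, tumblers and jars standing where they are.

Things in the scene. Friction and masses are not known exactly. Their poses are not given: they have to be found in the camera images.
- bottle: Square slab-built bottle of plain unglazed clay, lying on one flat side at the start. Body 52 x 52 mm, 82 mm long, then a small stepped shoulder and a round neck about 22 mm across with a 28 mm lip; 122 mm long overall, about 0.32 kg. Origin on the axis, 55 mm from the foot and 67 mm from the lip; its z axis points from the foot to the lip. x and y are square to the flat sides.
- bottle_foot (a point): Centre of the bottle's flat square foot (52 x 52 mm), axes as the bottle's.
- tumbler: Eight-sided tumbler of plain unglazed clay, 60 mm across flats, 65 mm across corners, 90 mm long, wall 5 mm, floor 6 mm thick, hollow 50 mm across flats and 84 mm deep, about 0.22 kg; lying on one flat at the start. Origin on the axis, 40 mm from the closed end and 50 mm from the rim; its z axis points from the closed end to the mouth; x and y are square to flats.
- tumbler_rim (a point): Centre of the tumbler's mouth, in the plane of its rim, axes as the tumbler's.
- board: Fixed plywood ware board, 100 (x) x 340 (y) x 12 mm, flat on the table at the robot's left. Origin at the centre of its underside, y along its length. It has three places 110 mm apart along its length: one has the setter, two have pots.
- setter: Empty round setter tile, 84 mm across, 6 mm thick, fixed on the ware board; its top is 18 mm above the table. Origin at the centre of its underside.
- tray: Fixed steel draining tray, 100 (x) x 340 (y) x 8 mm, flat on the table at the robot's right. Origin at the centre of its underside, y along its length. Three pegs stand on it 110 mm apart along its length, two of them already under tumblers.
- bare_peg: The draining peg with no tumbler on it: upright wooden peg 22 mm across with a bevelled tip, on a round foot 76 mm across and 8 mm thick, fixed on the tray. Origin at the centre of the foot's underside; the foot's top is 8 mm and the peg's tip 83 mm above the origin (16 and 91 mm above the table).
- pot_a: Loose round clay vase standing on the ware board, 62 mm across, 100 mm high. Origin at the centre of its underside. Bystander.
- pot_b: Loose round clay lidded pot standing on the ware board, 62 mm across, 82 mm high. Origin at the centre of its underside. Bystander.
- cup_b: Loose eight-sided tumbler, same as the toppled one, already mouth down over a peg; its top is 106 mm above the table. Origin at the centre of its rim, at the bottom. Bystander.
- cup_c: Another such tumbler, mouth down over a peg; same origin. Bystander.
- jar_mid: Loose round clear glaze jar with a white lid, 60 mm across, 62 mm high, on the table beyond the toppled pieces, between board and tray. Origin at the centre of its underside. Bystander.
- jar_left: Loose glaze jar with a white lid, 60 mm across, 62 mm high, on the table left of the toppled pieces. Origin at the centre of its underside. Bystander.
- jar_right: Loose glaze jar with a white lid, 64 mm across, 58 mm high, on the table right of the toppled pieces. Origin at the centre of its underside. Bystander.
Mind the look-alikes: they are no part of the job. Leave any green, purple or yellow look-alike of the tumbler alone.

How it is judged (in metres and radians):
At the end, for the whole second after the job is handed in: The bottle stands upright (within 5 degrees) on the setter tile, its foot within 15 mm of the tile's centre; the tumbler is mouth down (within 5 degrees) over the bare peg, its rim resting on the peg's foot and within 18 mm of its centre; both released and at rest (angle between bottle's own z axis and vertical below 0.09 rad and horizontal distance between bottle_foot and setter below 0.015 m and z of bottle_foot in the frame of setter between 0.003 and 0.01 m and angle between tumbler's own z axis and vertical above 3.05 rad and horizontal distance between tumbler_rim and bare_peg below 0.018 m and z of tumbler_rim in the frame of bare_peg between 0.004 and 0.012 m and linear speed of each of bottle, tumbler below 0.02 m/s and angular speed of each of bottle, tumbler below 0.2 rad/s); the robot touches nothing.
It fails at once if another pot, tumbler or jar is moved by more than 20 mm or knocked over (distance of any of pot_a, pot_b, cup_b, cup_c, jar_mid, jar_left, jar_right from where it was at the start of the episode above 0.02 m or angle between any of pot_a, pot_b, cup_b, cup_c, jar_mid, jar_left, jar_right's own z axis and vertical above 0.35 rad).
It also fails if it takes over 58 s, if anything falls off the work surface, if the arm or the gripper's body presses on something with over 40 N, if the wrist force passes 120 N, or if a joint passes its speed limit or range.

## Robot

A 6-joint arm with a two-finger parallel gripper is mounted at the origin on the work surface. World frame = base frame: x ahead of the robot, y to its left, z up, the work surface at z = 0. Lengths are in m, angles in degrees, forces in N, time in s.
With the tool pointing down it reaches from about 0.4 to 0.825 m from the base axis. Payload 7 kg.
Tool frame: the origin (TCP) lies at the centre of the arm's flange, where the gripper is bolted on; the fingertips stand 178 mm ahead of it and the grasp point (between the pads) lies 159 mm ahead of it; z points along the fingers, y is the line along which they close (so a half turn about z gives the same grasp; the last joint's range is limited). The gripper opens to 88 mm and grips with 3 to 60 N. Pads are 19 mm wide; open, the fingers measure 130 mm over their backs; the gripper's body (78 mm by 193 mm) begins 47 mm behind the grasp point.
Start: joints at [90.648, 20.546, 0.682, 0, -70.136, -16.507], TCP at [0.184, 0.649, 0.405] pointing down, gripper open.
Joint ranges: [-176.03, 176.03], [-82.01, 121.73], [-58.28, 71.71], [-173.87, 95.51], [-174.79, -0.11], [-173.66, 173.66]. Speed limits (degrees/s): [136.94, 136.94, 172.46, 180, 180, 180].

## Interface

Orientations are given as [roll, pitch, yaw] about the fixed x, y, z axes, in that order (R = Rz(yaw) Ry(pitch) Rx(roll)).
In Python, from plant import telemetry, snapshot, workorder, nets gives the robot as it stands.
- The arm moves only by the shell command python3 -m creep 'ROWS'. ROWS is JSON, a list that holds one entry, the list of rows, each a list of 5 numbers: the shift along the tool's x, y, z normalised to -1 to 1, where 1 is 0.2 m, then the turn about the tool's z normalised to -1 to 1, where 1 is pi/2 rad, then the opening, from 0 (shut) to 1 (fully open). In form: [[[x, y, z, spin, hand], ...]]. A call has 1 to 8 rows; each row shifts and turns the commanded pose from where the row before left it, along the tool's axes as they then stand; what a row does not reach is not made up. A row lasts 1/12 s, in which the tool goes at most 41.7 mm and 7.16 degrees, less where a joint would pass 70% of its speed; a pose out of reach is approached as far as the arm can. A call with a number of a shift or a turn outside -1 to 1 is refused whole. A call with a gripper value outside its range is refused whole. The fingers move at their own pace and stop on an object; the grip force is fixed at half the most. Time passes only in rows, so rows that do not move let the fingers close. It gives the time, the measured TCP pose, the force, the opening and the grip force at its end, in the units of the state.
- telemetry.get_obs(): the state, without advancing time (a new reading comes with each control period).
- snapshot(name): name is "scene" or "top"; returns a dict with "frame" (420x560x3 uint8, red, green, blue), "fx", "fy", "cx", "cy" (pixels), "rvec" (rotation vector, rad) and "tvec" (3), from world to camera coordinates, as OpenCV has them. Camera axes: x right, y down, z forward; pixel columns grow to the right and rows downward; lengths in m; the calibration is good to about 2 mm. A picture is of the moment at which its call begins. There is no depth.
- workorder.close_job(): hands the job in; it is judged then, once.
Trained networks look in a picture, given as the dict that the camera call returned (one of the last four; its "shot" number tells which), for a name from the list of things; names that differ only in an ending like _2 or _b are one class to them, and where a whole thing is asked for, a point or a joint stands for the part that bears it (a point fixed in the world has none). Each returns a list of dicts, best first, with "confidence" (0 to 1); they miss things now and then, are a little off and sometimes report something else, mostly with a low value. They report only what shows in the picture. A call takes as long as a camera call. They do not tell look-alikes from the thing itself.
- nets.find_in(picture, query): "uv" ([column, row] in pixels, amid what is visible of it).
- nets.masks_of(picture, query): "region" (420x560 bool, what is visible of it) and "uv" ([column, row] in pixels, amid what is visible of it).
- nets.landmark_of(picture, query): "uv" ([column, row] in pixels: a listed point, or the origin of a listed thing).
The state is a dict: "clock": time; "joint_pos": joint angles; "qvel": joint speeds; "tau": joint torques, N m; "tool_pos": TCP position; "orientation": TCP orientation; "force": force on the tool from outside, world axes, zero at the start; "moment": the same for the moment, N m; "opening": finger opening in m; "gripper_force": force on a finger pad.
Only numpy, scipy, OpenCV 4.12 (cv2) and the standard library are available. Lean on these libraries where they do the work, as an engineer would, in place of code of your own. Each camera call takes 0.05 s, during which the arm holds its last target. There are 200 camera calls.

## Working session

There is one attempt and no reset: what is moved stays moved. The work goes in short steps, Python scripts to look and compute and a shell command to move; the robot and the scene stay as the last step left them, time stands still between calls to the robot, and variables do not carry over. Pictures are saved under pics/ and viewed, at most 10 in all, crops included, and the job is handed in when it is done.

```bash
mkdir -p pics; ls
cat > h.py <<'E'
import numpy as np, cv2
from plant import telemetry, snapshot, workorder, nets
def P(s):
    R=cv2.Rodrigues(np.array(s["rvec"],float))[0]; t=np.array(s["tvec"],float).reshape(3,1)
    K=np.array([[s["fx"],0,s["cx"]],[0,s["fy"],s["cy"]],[0,0,1]]); return K@np.hstack([R,t])
def onz(s,uv,z):
    M=P(s); H=M[:,[0,1,3]].copy(); H[:,2]+=M[:,2]*z
    q=np.linalg.solve(H,[uv[0],uv[1],1]); return q[:2]/q[2]
def tri(s1,u1,s2,u2):
    X=cv2.triangulatePoints(P(s1),P(s2),np.array(u1,float).reshape(2,1),np.array(u2,float).reshape(2,1)); return (X[:3]/X[3]).ravel()
def proj(s,X):
    q=P(s)@np.append(X,1); return q[:2]/q[2]
def save(s,n): cv2.imwrite("pics/"+n,s["frame"][:,:,::-1])
E
python3 - <<'E'
from h import *
a=snapshot("scene");b=snapshot("top")
save(a,"s1.png");save(b,"t1.png")
for s in (a,b):
    R=cv2.Rodrigues(np.array(s["rvec"],float))[0]; print("cam",(-R.T@np.array(s["tvec"])).round(3),s["fx"])
for n in "bottle bottle_foot tumbler tumbler_rim setter bare_peg board tray jar_mid jar_left jar_right pot_a pot_b cup_b cup_c".split():
    for k,s in(("s",a),("t",b)):
        print(n,k,[(np.round(d["uv"]).tolist(),round(d["confidence"],2)) for d in nets.landmark_of(s,n)[:4]])
print(telemetry.get_obs())
E
```

```text
pics
cam [ 0.841 -0.5    0.7  ] 400.2394080793667
cam [0.318 0.005 1.369] 537.6466269173876
bottle s [([290.0, 152.0], 0.75), ([374.0, 160.0], 0.62)]
bottle t [([221.0, 252.0], 0.78)]
bottle_foot s [([283.0, 142.0], 0.83)]
bottle_foot t [([205.0, 262.0], 0.59)]
tumbler s [([214.0, 237.0], 0.95), ([356.0, 243.0], 0.78), ([151.0, 225.0], 0.66), ([228.0, 178.0], 0.59)]
tumbler t [([283.0, 143.0], 0.97), ([366.0, 298.0], 0.84), ([282.0, 275.0], 0.78), ([349.0, 238.0], 0.64)]
tumbler_rim s [([236.0, 196.0], 0.97), ([360.0, 265.0], 0.86), ([192.0, 238.0], 0.84), ([134.0, 241.0], 0.69)]
tumbler_rim t [([300.0, 132.0], 0.96), ([357.0, 260.0], 0.95), ([293.0, 259.0], 0.63), ([386.0, 297.0], 0.55)]
setter s [([406.0, 186.0], 0.83)]
setter t [([203.0, 140.0], 0.75)]
bare_peg s [([200.0, 330.0], 0.88)]
bare_peg t [([411.0, 207.0], 0.73)]
board s [([375.0, 162.0], 0.88), ([213.0, 239.0], 0.52)]
board t [([174.0, 178.0], 0.85)]
tray s [([256.0, 321.0], 0.56)]
tray t [([379.0, 176.0], 0.91)]
jar_mid s [([298.0, 229.0], 0.84), ([191.0, 240.0], 0.28)]
jar_mid t [([291.0, 196.0], 0.92), ([358.0, 262.0
[... 652 characters left out ...]
), ([383.0, 178.0], 0.58)]
{'clock': 1.6, 'joint_pos': array([ 9.06479125e+01,  2.05451818e+01,  6.80526924e-01,  9.61024939e-04,
       -7.01360845e+01, -1.65080303e+01]), 'qvel': array([ 0.11930844,  0.10242382, -0.05632213,  0.03350766,  0.04305769,
       -0.01583861]), 'tau': array([ 8.62985362e-04, -5.82371128e+01,  2.93306834e+01,  7.00257942e+00,
        1.24246243e-02, -4.02921285e-05]), 'tool_pos': array([0.18447303, 0.64926993, 0.40466668]), 'orientation': array([ 1.79999548e+02, -1.07668363e-03, -1.58597913e+01]), 'force': array([-0.23132714,  0.16763473,  0.02184679]), 'moment': array([-0.06607912, -0.00818531, -0.05440575]), 'gripper_force': 0.0, 'opening': 0.08749848841315398}
```

View pics/s1.png

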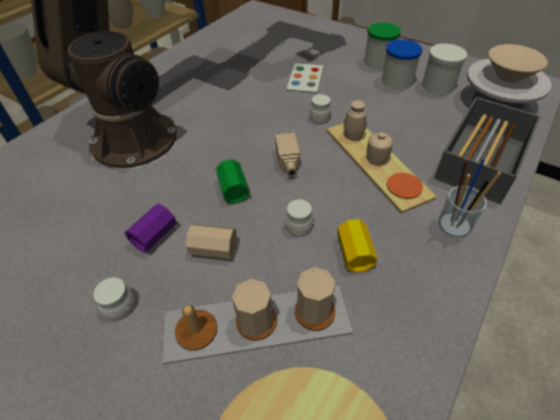

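View pics/t1.png

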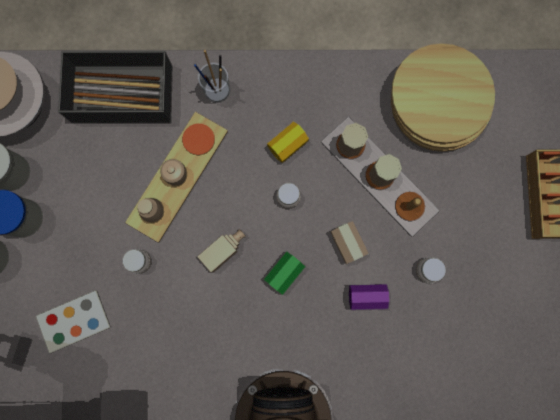

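```bash
cat > fit.py <<'E'
from h import *
from scipy.optimize import minimize
def ring(n,af,z,ph=0):
    r=af/2/np.cos(np.pi/n); a=np.arange(n)*2*np.pi/n+np.pi/n+ph; return np.c_[r*np.cos(a),r*np.sin(a),np.full(n,z)]
BOT=[np.vstack([ring(4,.052,-.055),ring(4,.052,.027)]),np.vstack([ring(16,.022,.027),ring(16,.022,.067)]),np.vstack([ring(16,.028,.060),ring(16,.028,.067)])]
TUM=[np.vstack([ring(8,.06,-.04),ring(8,.06,.05)])]
def sil(s,parts,p):
    x,y,z,yaw=p; c,n=np.cos(yaw),np.sin(yaw); R=np.array([[0,-n,c],[0,c,n],[-1,0,0]])
    im=np.zeros((420*4,560*4),np.uint8)
    for q in parts:
        uv=np.array([proj(s,X) for X in q@R.T+[x,y,z]])
        cv2.fillConvexPoly(im,cv2.convexHull(np.round((uv+.5)*4).astype(np.int32)),1)
    return cv2.resize(im.astype(np.float32),(560,420),interpolation=cv2.INTER_AREA)
def fit(views,parts,p0):
    def cost(p): return sum((np.abs(sil(s,parts,p)-m).sum()/m.sum()) for s,m in views)
    best=None
    for k in range(2):
        r=minimize(cost,p0,method="Nelder-Mead",options=dict(initial_simplex=np.array([p0]+[np.array(p0)+d for d in np.diag([.01,.01,.006,.15])]),xatol=1e-4,fatol=1e-4)); p0=r.x
    return r.x,r.fun
def mask(s,q,uv):
    L=[d for d in nets.masks_of(s,q) if np.hypot(*(np.array(d["uv"])-uv))<25]
    return L[0]["region"].astype(np.float32) if L else None
E
python3 - <<'E'
from fit import *
a=snapshot("scene");b=snapshot("top")
for n,ua,ub,parts,h in(("bottle",(288,153),(221,252),BOT,.026),("tumbler",(211,241),(350,242),TUM,.03)):
    ma,mb=mask(a,n,ua),mask(b,n,ub)
    print(n,None if ma is None else ma.sum(),None if mb is None else mb.sum())
    v=[(s,m) for s,m in((a,ma),(b,mb)) if m is not None]
    xy=onz(b,ub,h)
    for y0 in ((-.8,) if n=="bottle" else (2.6,-.5)):
        p,f=fit(v,parts,[*xy,h,y0]); print(p[:3].round(4),np.degrees(p[3]).round(1),f.round(3))
print("rim tri",tri(a,(192,238),b,(357,260)), "foot",tri(a,(283,142),b,(205,262)))
print("botneck",onz(b,(237,237),.026))
def L(s,q,uv):
    l=[d["uv"] for d in nets.landmark_of(s,q) if np.hypot(*(np.array(d["uv"])-uv))<14]; return l[0]
for q,ua,ub in(("setter",(406,186),(200,140)),("bare_peg",(200,330),(411,207)),("jar_mid",(298,229),(291,196)),("jar_left",(317,118),(141,263)),("jar_right",(119,308),(426,270)),("pot_b",(376,158),(176,176)),("cup_b",(252,321),(383,178))):
    try: print(q,tri(a,L(a,q,ua),b,L(b,q,ub)).round(4), onz(b,L(b,q,ub),.0).round(4))
    except Exception as e: print(q,e)
for q,s,uv in(("setter",b,(200,140)),("setter",a,(406,186))):
    m=mask(s,q,uv); e=cv2.fitEllipse(cv2.findContours(m.astype(np.uint8),0,1)[0][0]); print(q,e,onz(s,e[0],.018))
m=mask(b,"bare_peg",(411,207)); print("peg mask",m.sum(),cv2.boundingRect(m.astype(np.uint8)))
# foot discs by colour
for s,uv in((b,(411,207)),(a,(196,330))):
    h=cv2.cvtColor(s["frame"],cv2.COLOR_RGB2HSV); w=((h[...,0]<16)&(h[...,1]>120)&(h[...,2]>50)).astype(np.uint8)
    n,lab,st,c=cv2.connectedComponentsWithStats(w); i=np.argmin([np.hypot(*(np.array(k)-uv)) + (1000 if q[4]<150 else 0) for k,q in zip(c,st)])
    ct=cv2.findContours((lab==i).astype(np.uint8),0,1)[0][0]; e=cv2.fitEllipse(cv2.convexHull(ct)); print("foot",st[i],e,onz(s,e[0],.014).round(4))
E
python3 - <<'E'
import cv2
a=cv2.imread('pics/s1.png')[130:350,100:330]; b=cv2.imread('pics/t1.png')[190:320,310:450]
b=cv2.resize(b,None,fx=4,fy=4);a=cv2.resize(a[80:140,60:160],None,fx=5,fy=5)
import numpy as np
c=np.zeros((520,560,3),np.uint8); cv2.imwrite('pics/c1.png',a)
E
```

```text
bottle 862.0 1001.0
[0.412  0.1495 0.0243] -48.7 0.204
tumbler 1473.0 989.0
[ 0.4339 -0.1666  0.0283] 203.6 0.104
[ 0.4246 -0.1706  0.0282] 23.6 0.104
rim tri [ 0.38690871 -0.18648108  0.02439589] foot [0.3804287  0.18960096 0.02244566]
botneck [0.4455909  0.11283729]
setter list index out of range
bare_peg [ 0.5199 -0.3263  0.0058] [ 0.5206 -0.3279]
jar_mid [ 0.5502 -0.0179 -0.0048] [ 0.5516 -0.016 ]
jar_left [0.3923 0.3625 0.001 ] [0.3934 0.3635]
jar_right [ 0.3647 -0.368   0.0042] [ 0.3662 -0.3668]
pot_b [ 0.6032  0.2801 -0.0042] [0.6023 0.2793]
cup_b [ 0.6029 -0.2599  0.004 ] [ 0.6043 -0.2602]
setter ((198.44517517089844, 139.20062255859375), (30.682676315307617, 31.22565460205078), 101.09574890136719) [0.70050365 0.21466968]
setter ((403.9083557128906, 184.8942413330078), (24.881406784057617, 36.297821044921875), 103.91464233398438) [0.70251986 0.2081128 ]
peg mask 687.0 (395, 192, 30, 29)
foot [396 192  28  29 544] ((409.624755859375, 205.82591247558594), (27.923280715942383, 28.572423934936523), 106.4693603515625) [ 0.5244 -0.3266]
foot [ 175  310   42   40 1000] ((195.59617614746094, 329.505859375), (37.030330657958984, 42.86542892456055), 52.455421447753906) [ 0.5262 -0.3324]
```

View pics/c1.png

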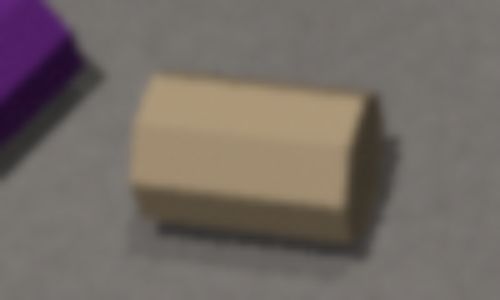

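```bash
cat > go.py <<'E'
import sys; from h import *
# go.py x y z(grasp) yaw  -> tool-axis shift in row units
o=telemetry.get_obs(); p=np.array(o["tool_pos"]); yw=o["orientation"][2]
x,y,z,t=map(float,sys.argv[1:5]); dy=(t-yw+180)%360-180
d=np.array([x,y,z+.159])-p
def tool(a): a=np.radians(a); return np.array([d[0]*np.cos(a)+d[1]*np.sin(a), d[0]*np.sin(a)-d[1]*np.cos(a), -d[2]])/.2
print("clock",round(o["clock"],2),"grasp",(p-[0,0,.159]).round(4),"yaw",round(yw,1),"j",np.round(o["joint_pos"]).tolist(),"open",round(o["opening"],4),"F",o["force"].round(1))
print("spin",round(-dy/90,3),"| shift after spin",tool(t).round(3),"| shift before spin",tool(yw).round(3))
E
python3 - <<'E'
from fit import *
a=snapshot("scene");b=snapshot("top")
def col(s,uv,z,R=26):
    h=cv2.cvtColor(s["frame"],cv2.COLOR_RGB2HSV).astype(int); f=h
    w=(((h[...,0]<11)|(h[...,0]>172))&(h[...,1]>130)&(h[...,2]>60)).astype(np.uint8)
    m=np.zeros_like(w); cv2.circle(m,uv,R,1,-1); w&=m; w=cv2.morphologyEx(w,cv2.MORPH_OPEN,np.ones((3,3)))
    c=max(cv2.findContours(w,0,1)[0],key=cv2.contourArea); e=cv2.fitEllipse(cv2.convexHull(c)); print(uv,np.round(e[0],1),np.round(e[1],1),onz(s,e[0],z).round(4)); return e[0]
e=col(a,(405,186),.018);f=col(b,(199,140),.018); print("setter",tri(a,e,b,f).round(4))
e=col(a,(196,330),.016,28);f=col(b,(410,206),.016); print("foot",tri(a,e,b,f).round(4))
for q in("pot_a","cup_b"):
    for s in(a,b): print(q,[onz(s,d["uv"],.012 if q=="pot_a" else .016).round(3) for d in nets.landmark_of(s,q)[:2]])
m=mask(b,"bottle",(221,252)); n=mask(a,"bottle",(288,153))
for v in([(b,m)],[(a,n)],[(a,n),(b,m)]):
    p,f=fit(v,BOT,[.412,.1495,.026,-.85]); print(p.round(4),np.degrees(p[3]).round(1),f.round(3))
E
python3 go.py .4265 .133 .028 -48.7
```

```text
(405, 186) [404.6 185.3] [23.4 34.5] [0.7044 0.2078]
(199, 140) [198.  138.8] [30.3 31.3] [0.7015 0.2159]
setter [0.7034 0.2169 0.0098]
clock 3.15 grasp [0.1845 0.6493 0.2456] yaw -15.9 j [91.0, 21.0, 1.0, 0.0, -70.0, -17.0] open 0.0874 F [ 0.2  0.4 -0.4]
spin 0.365 | shift after spin [2.738 0.795 1.088] | shift before spin [1.87  2.153 1.088]Traceback (most recent call last):
  File "<stdin>", line 9, in <module>
  File "<stdin>", line 7, in col
ValueError: max() iterable argument is empty
```

Run:
```python
from fit import *
a=snapshot("scene");b=snapshot("top")
for q in("pot_a","cup_b","bare_peg","setter","board","tray"):
    z={"pot_a":.012,"cup_b":.016,"bare_peg":.008,"setter":.012}.get(q,0)
    for s in(a,b): print(q,[onz(s,d["uv"],z).round(4) for d in nets.landmark_of(s,q)[:2]])
m=mask(b,"bottle",(221,252)); n=mask(a,"bottle",(288,153))
for v in([(b,m)],[(a,n)],[(a,n),(b,m)]):
    p,f=fit(v,BOT,[.412,.1495,.026,-.85]); print(p.round(4),np.degrees(p[3]).round(1),f.round(3))
p=cv2.imread("pics/t1.png")
for s,uv in((a,(190,322)),(b,(405,212))): print(cv2.cvtColor(s["frame"],cv2.COLOR_RGB2HSV)[uv[1],uv[0]])
```

```text
pot_a [array([0.5145, 0.319 ]), array([ 0.3823, -0.1816])]
pot_a [array([0.6085, 0.2753]), array([0.5198, 0.3198])]
cup_b [array([ 0.6886, -0.1777]), array([ 0.6051, -0.2586])]
cup_b [array([ 0.6784, -0.1744]), array([ 0.6054, -0.2588])]
bare_peg [array([ 0.5272, -0.3258])]
bare_peg [array([ 0.5258, -0.3367]), array([ 0.4414, -0.1766])]
setter [array([0.7023, 0.2031])]
setter [array([0.6902, 0.2088])]
board [array([0.606 , 0.2645])]
board [array([0.6076, 0.2752])]
tray []
tray [array([ 0.6037, -0.2568])]Traceback (most recent call last):
  File "<stdin>", line 8, in <module>
  File "fit.py", line 18, in fit
    r=minimize(cost,p0,method="Nelder-Mead",options=dict(initial_simplex=np.array([p0]+[np.array(p0)+d for d in np.diag([.01,.01,.006,.15])]),xatol=1e-4,fatol=1e-4)); p0=r.x
    res = _minimize_neldermead(fun, x0, args, callback, bounds=bounds,
                               **options)
    fsim[k] = func(sim[k])
              ~~~~^^^^^^^^
    fx = function(np.copy(x), *(wrapper_args + args))
  File "fit.py", line 15, in cost
    def cost(p): return sum((np.abs(sil(s,parts,p)-m).sum()/m.sum()) for s,m in views)
                        ~~~^^^^^^^^^^^^^^^^^^^^^^^^^^^^^^^^^^^^^^^^^^^^^^^^^^^^^^^^^^^
  File "fit.py", line 15, in <genexpr>
    def cost(p): return sum((np.abs(sil(s,parts,p)-m).sum()/m.sum()) for s,m in views)
                                    ~~~~~~~~~~~~~~^~
TypeError: unsupported operand type(s) for -: 'float' and 'NoneType'
```

```bash
python3 -m creep '[[[0,0,0,0.075,1],[0,0,0,0.075,1],[0,0,0,0.075,1],[0,0,0,0.075,1],[0,0,0,0.065,1],[0.2,0,0,0,1]]]'; python3 go.py .4265 .133 .1 -48.7
```

```text
clock: 4.45
tool_pos: [0.2084, 0.6223, 0.4035]
orientation: [-180.0, 0.0, -48.9]
force: [1.3, 0.4, -0.1]
opening: 0.0877
gripper_force: 0.0
clock 4.45 grasp [0.2084 0.6223 0.2445] yaw -48.9 j [88.0, 19.0, -2.0, 0.0, -69.0, -47.0] open 0.0877 F [ 1.3  0.4 -0.1]
spin -0.003 | shift after spin [2.558 0.795 0.723] | shift before spin [2.561 0.785 0.723]
```

```bash
python3 -m creep '[[[0.183,0.056,0.02,0,1],[0.183,0.056,0.02,0,1],[0.183,0.056,0.02,0,1],[0.183,0.056,0.02,0,1],[0.183,0.056,0.02,0,1],[0.183,0.056,0.02,0,1],[0.183,0.056,0.02,0,1],[0.183,0.056,0.02,0,1]]]' && python3 -m creep '[[[0.183,0.056,0.02,0,1],[0.183,0.056,0.02,0,1],[0.183,0.056,0.02,0,1],[0.183,0.056,0.02,0,1],[0.183,0.056,0.02,0,1],[0.1,0.04,0.02,0,1],[0,0,0,0,1]]]'; python3 go.py .4265 .133 .1 -48.7
python3 - <<'E'
from fit import *
a=snapshot("scene");b=snapshot("top"); save(a,"s2.png")
print(nets.masks_of(a,"bottle")[0]["uv"] if nets.masks_of(a,"bottle") else 0)
n=mask(a,"bottle",(288,153))
if n is not None:
    p,f=fit([(a,n)],BOT,[.412,.1495,.026,-.85]); print(p.round(4),np.degrees(p[3]).round(1),f.round(3))
E
```

```text
clock: 5.12
tool_pos: [0.3371, 0.3383, 0.3728]
orientation: [-180.0, 0.0, -48.7]
force: [0.9, 0.0, -0.4]
opening: 0.0876
gripper_force: 0.0
clock: 5.7
tool_pos: [0.4229, 0.142, 0.348]
orientation: [179.9, 0.0, -48.9]
force: [-0.1, 0.6, 0.3]
opening: 0.0875
gripper_force: 0.0
clock 5.7 grasp [0.4229 0.142  0.189 ] yaw -48.9 j [44.0, 1.0, -32.0, -0.0, -57.0, -3.0] open 0.0875 F [-0.1  0.6  0.3]
spin -0.002 | shift after spin [0.046 0.016 0.445] | shift before spin [0.046 0.016 0.445]
[287.9, 151.8]
[ 0.4092  0.1509  0.0216 -0.8704] -49.9 0.078
```

```bash
python3 -m creep '[[[0.03,0.016,0.15,0,1],[0.016,0,0.15,0,1],[0,0,0.15,0,1],[0,0,0.15,0,1],[0,0,0.15,0,1],[0,0,0.05,0,1],[0,0,0,0,1]]]'; python3 go.py .4255 .133 .028 -49
```

```text
clock: 6.53
tool_pos: [0.4254, 0.1367, 0.1863]
orientation: [179.7, 0.0, -48.6]
force: [0.3, 0.6, 0.1]
opening: 0.0878
gripper_force: 0.0
clock 6.53 grasp [0.4254 0.1367 0.0273] yaw -48.6 j [43.0, 15.0, -43.0, -0.0, -32.0, -2.0] open 0.0878 F [0.3 0.6 0.1]
spin 0.004 | shift after spin [ 0.014  0.012 -0.004] | shift before spin [ 0.014  0.012 -0.004]
```

```bash
python3 -m creep '[[[0.014,0.01,0,0,1],[0,0,0,0,0],[0,0,0,0,0],[0,0,0,0,0],[0,0,0,0,0],[0,0,0,0,0],[0,0,0,0,0],[0,0,0,0,0]]]'; python3 go.py .4255 .133 .028 -49
```

```text
clock: 7.2
tool_pos: [0.4269, 0.133, 0.1891]
orientation: [-179.9, -0.0, -48.7]
force: [-0.4, 0.3, 5.2]
opening: 0.0521
gripper_force: 30.0
clock 7.2 grasp [0.4269 0.133  0.0301] yaw -48.7 j [43.0, 15.0, -43.0, 0.0, -32.0, -1.0] open 0.0521 F [-0.4  0.3  5.2]
spin 0.003 | shift after spin [-0.004  0.005  0.01 ] | shift before spin [-0.004  0.005  0.01 ]
```

```bash
python3 -m creep '[[[0,0,-0.1,0,0],[0,0,-0.15,0,0],[0.05,0,-0.15,0,0],[0.05,0,-0.1,0,0],[0.1,0,0,0,0],[0.05,0,0,0,0],[0,0,0,0,0]]]'; python3 go.py .4255 .133 .028 -49
python3 - <<'E'
from fit import *
a=snapshot("scene"); save(a,"s3.png"); c=a["frame"][90:240,210:410,::-1]; cv2.imwrite("pics/c3.png",cv2.resize(c,None,fx=3.5,fy=3.5))
E
```

```text
clock: 7.78
tool_pos: [0.46, 0.0941, 0.2882]
orientation: [180.0, 0.0, -48.8]
force: [0.3, 0.2, -3.9]
opening: 0.0519
gripper_force: 30.0
clock 7.78 grasp [0.46   0.0941 0.1292] yaw -48.8 j [36.0, 8.0, -34.0, -0.0, -49.0, 6.0] open 0.0519 F [ 0.3  0.2 -3.9]
spin 0.002 | shift after spin [-0.26   0.003  0.506] | shift before spin [-0.26   0.002  0.506]
```

View pics/c3.png

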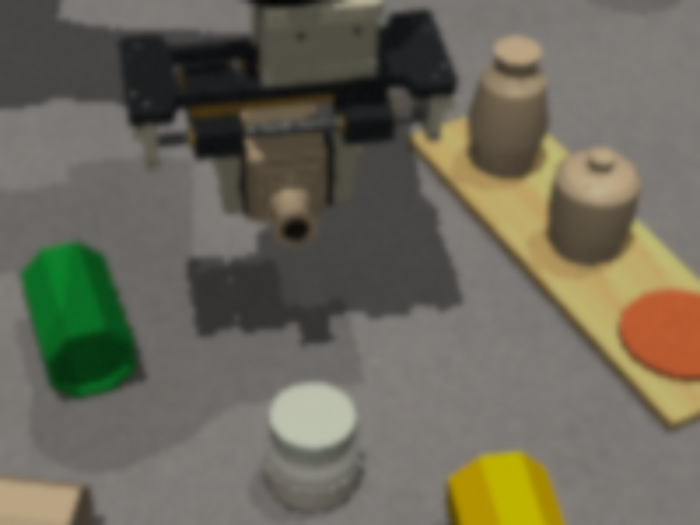

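```bash
python3 - <<'E'
from h import *
im=cv2.imread("pics/t1.png"); h=cv2.cvtColor(im,cv2.COLOR_BGR2HSV)
b=snapshot("top")
print(h[150,205:225:4].tolist(), h[190,195], h[130,215])
w=((h[...,0]>14)&(h[...,0]<32)&(h[...,1]>90)&(h[...,2]>90)).astype(np.uint8)
m=np.zeros_like(w); cv2.fillConvexPoly(m,np.array([[190,105],[236,118],[165,248],[118,228]]),1); w&=m
pts=np.argwhere(w)[:,::-1].astype(np.float32); r=cv2.minAreaRect(pts); print(w.sum(),r)
c=cv2.boxPoints(r); W=np.array([onz(b,p,.012) for p in c]); print(c.round(1).tolist(),W.round(4).tolist())
print("centre",W.mean(0).round(4),"sides",np.linalg.norm(W[0]-W[1]).round(4),np.linalg.norm(W[1]-W[2]).round(4))
E
python3 go.py .46 .094 .13 -120
```

```text
[[8, 171, 149], [14, 135, 119], [28, 87, 149], [10, 17, 88], [6, 13, 101]] [  5  15 104] [ 22 103 149]
1768 ((176.54098510742188, 176.5491943359375), (37.371177673339844, 130.65740966796875), 31.75948143005371)
[[126.30000305175781, 222.3000030517578], [195.0, 111.19999694824219], [226.8000030517578, 130.8000030517578], [158.0, 241.89999389648438]] [[0.4859, 0.3948], [0.7777, 0.2257], [0.7244, 0.1422], [0.4355, 0.3131]]
centre [0.6059 0.269 ] sides 0.3373 0.0991
clock 7.88 grasp [0.4591 0.0948 0.1286] yaw -48.8 j [36.0, 8.0, -34.0, -0.0, -49.0, 5.0] open 0.0514 F [ 0.8  0.6 -3.4]
spin 0.791 | shift after spin [ 0.001 -0.006 -0.007] | shift before spin [ 0.006 -0.001 -0.007]
```

```bash
python3 -m creep '[[[0,0,0,0.072,0],[0,0,0,0.072,0],[0,0,0,0.072,0],[0,0,0,0.072,0],[0,0,0,0.072,0],[0,0,0,0.072,0],[0,0,0,0.072,0],[0,0,0,0.072,0]]]' && python3 -m creep '[[[0,0,0,0.072,0],[0,0,0,0.072,0],[0,0,0,0.072,0],[0,0,0,0,0]]]'; python3 go.py .5925 .1161 .13 -120.1
```

```text
clock: 8.55
tool_pos: [0.4588, 0.0956, 0.2876]
orientation: [179.9, -0.1, -100.9]
force: [0.2, 0.9, -2.8]
opening: 0.052
gripper_force: 30.0
clock: 8.88
tool_pos: [0.4589, 0.0956, 0.2877]
orientation: [179.9, -0.1, -120.3]
force: [-0.9, 0.3, -3.8]
opening: 0.0517
gripper_force: 30.0
clock 8.88 grasp [0.4589 0.0956 0.1287] yaw -120.3 j [36.0, 8.0, -34.0, -0.0, -49.0, -66.0] open 0.0517 F [-0.9  0.3 -3.8]
spin -0.002 | shift after spin [-0.424 -0.527 -0.007] | shift before spin [-0.425 -0.525 -0.007]
```

```bash
python3 -m creep '[[[-0.085,-0.105,0,0,0],[-0.085,-0.105,0,0,0],[-0.085,-0.105,0,0,0],[-0.085,-0.105,0,0,0],[-0.085,-0.105,0.075,0,0],[0,0,0.15,0,0],[0,0,0.15,0,0],[0,0,0.1,0,0]]]' && python3 -m creep '[[[0,0,0,0,0]]]'; python3 go.py .5925 .1161 .035 -120.1
python3 - <<'E'
from fit import *
a=snapshot("scene"); c=a["frame"][60:260,240:460,::-1]; cv2.imwrite("pics/c4.png",cv2.resize(c,None,fx=3,fy=3,interpolation=cv2.INTER_CUBIC))
E
```

```text
clock: 9.55
tool_pos: [0.5919, 0.1163, 0.1898]
orientation: [179.8, -0.2, -119.8]
force: [-1.1, -1.1, -3.9]
opening: 0.0517
gripper_force: 30.0
clock: 9.63
tool_pos: [0.5919, 0.1162, 0.1894]
orientation: [179.8, -0.3, -119.8]
force: [0.5, 0.4, -2.3]
opening: 0.0521
gripper_force: 30.0
clock 9.63 grasp [0.5919 0.1162 0.0304] yaw -119.8 j [30.0, 26.0, -22.0, -0.0, -42.0, -59.0] open 0.0521 F [ 0.5  0.4 -2.3]
spin 0.004 | shift after spin [-0.001 -0.003 -0.023] | shift before spin [-0.001 -0.003 -0.023]
```

View pics/c4.png

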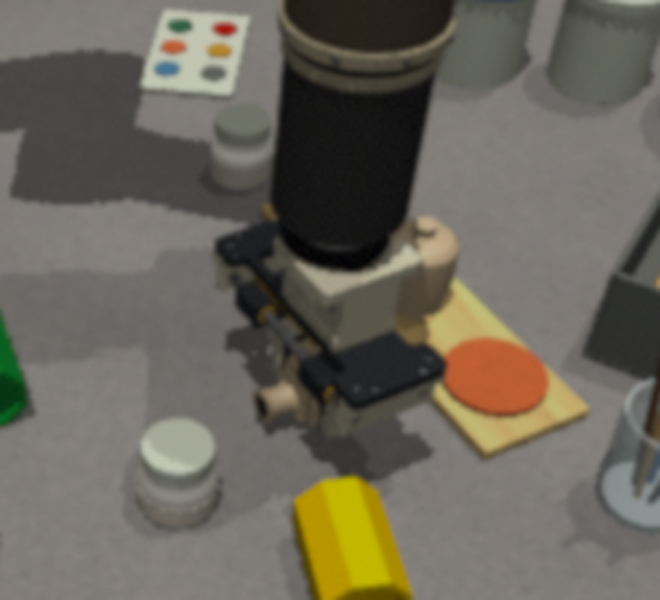

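```bash
python3 -m creep '[[[0,0,-0.02,0,0],[-0.03,0,0,0,0],[-0.02,0,0,0,0],[0,0,0,0,0]]]'; python3 -m creep '[[[-0.015,0,0,0,0],[0,0,0,0,0]]]';  python3 go.py .5925 .1161 .035 -120.1
```

```text
clock: 10.02
tool_pos: [0.5989, 0.1263, 0.1991]
orientation: [-179.9, 0.1, -119.9]
force: [0.4, 0.2, -3.2]
opening: 0.0519
gripper_force: 30.0
clock: 10.18
tool_pos: [0.5998, 0.1282, 0.1985]
orientation: [-180.0, 0.1, -120.0]
force: [-1.0, 0.1, 0.7]
opening: 0.0517
gripper_force: 30.0
clock 10.18 grasp [0.5998 0.1282 0.0395] yaw -120.0 j [30.0, 26.0, -21.0, 0.0, -43.0, -60.0] open 0.0517 F [-1.   0.1  0.7]
spin 0.002 | shift after spin [0.071 0.001 0.023] | shift before spin [0.071 0.001 0.023]
```

```bash
python3 -m creep '[[[-0.015,0,0,0,0],[0,0,0,0,0]]]'; python3 -m creep '[[[-0.015,0,0,0,0],[0,0,0,0,0]]]';  python3 go.py .5925 .1161 .035 -120.1
```

```text
clock: 10.35
tool_pos: [0.6013, 0.1303, 0.1985]
orientation: [-180.0, 0.0, -120.0]
force: [-2.8, -2.3, 5.1]
opening: 0.0518
gripper_force: 30.0
clock: 10.52
tool_pos: [0.6027, 0.1327, 0.1986]
orientation: [-180.0, -0.0, -120.0]
force: [-2.9, -2.6, 5.5]
opening: 0.0515
gripper_force: 30.0
clock 10.52 grasp [0.6027 0.1327 0.0396] yaw -120.0 j [31.0, 27.0, -20.0, 0.0, -43.0, -61.0] open 0.0515 F [-2.9 -2.6  5.5]
spin 0.001 | shift after spin [0.097 0.003 0.023] | shift before spin [0.097 0.003 0.023]
```

```bash
python3 -m creep '[[[0,0,-0.02,0,0],[0,0,-0.02,0,0],[0,0,0,0,0]]]';  python3 go.py .5925 .1161 .035 -120.1
python3 - <<'E'
from fit import *
a=snapshot("scene"); c=a["frame"][120:240,290:440,::-1]; cv2.imwrite("pics/c5.png",cv2.resize(c,None,fx=4,fy=4,interpolation=cv2.INTER_CUBIC))
E
```

```text
clock: 10.77
tool_pos: [0.6029, 0.1331, 0.2065]
orientation: [-180.0, 0.1, -120.0]
force: [0.6, 0.3, -2.7]
opening: 0.0521
gripper_force: 30.0
clock 10.77 grasp [0.6029 0.1331 0.0475] yaw -120.0 j [31.0, 26.0, -20.0, 0.0, -44.0, -61.0] open 0.0521 F [ 0.6  0.3 -2.7]
spin 0.001 | shift after spin [0.1   0.002 0.062] | shift before spin [0.1   0.002 0.062]
```

View pics/c5.png

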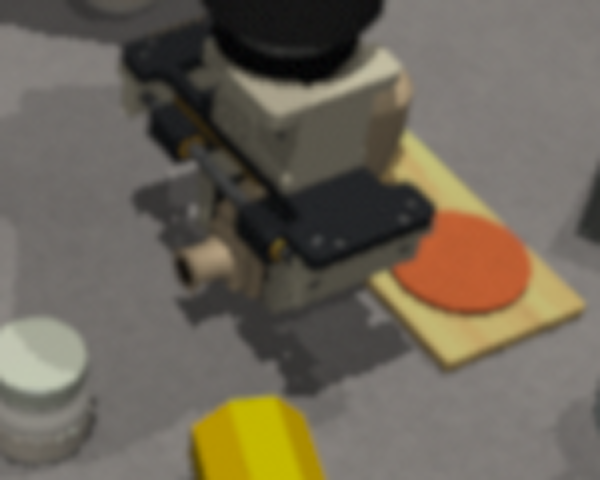

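```bash
python3 -m creep '[[[0.1,0,0,0,0],[0,0,0.03,0,0],[0,0,0.04,0,0],[0,0,0,0,0],[0,0,0,0,0]]]';  python3 go.py .5989 .127 .033 -120.1; python3 go.py .5989 .127 .033 -120.1 | head -1
```

```text
clock: 11.23
tool_pos: [0.5926, 0.1157, 0.1909]
orientation: [180.0, -0.1, -120.0]
force: [-0.5, 0.9, -3.1]
opening: 0.052
gripper_force: 30.0
clock 11.23 grasp [0.5926 0.1157 0.0319] yaw -120.0 j [30.0, 26.0, -22.0, 0.0, -42.0, -60.0] open 0.052 F [-0.5  0.9 -3.1]
spin 0.001 | shift after spin [-0.065  0.001 -0.006] | shift before spin [-0.065  0.001 -0.006]
clock 11.23 grasp [0.5926 0.1157 0.0319] yaw -120.0 j [30.0, 26.0, -22.0, 0.0, -42.0, -60.0] open 0.052 F [-0.5  0.9 -3.1]
```

```bash
python3 -m creep '[[[-0.03,0,0,0,0],[-0.02,0,0,0,0],[0,0,0,0,0]]]'; python3 -m creep '[[[-0.01,0,0,0,0],[0,0,0,0,0]]]'; python3 -m creep '[[[-0.01,0,0,0,0],[0,0,0,0,0]]]';  python3 go.py .5989 .127 .033 -120.1
```

```text
clock: 11.48
tool_pos: [0.5985, 0.1255, 0.192]
orientation: [-179.9, 0.1, -119.9]
force: [0.4, -1.0, -3.1]
opening: 0.0514
gripper_force: 30.0
clock: 11.65
tool_pos: [0.5986, 0.1263, 0.1917]
orientation: [180.0, -0.0, -120.0]
force: [-0.5, 0.0, -2.4]
opening: 0.0518
gripper_force: 30.0
clock: 11.82
tool_pos: [0.5989, 0.1269, 0.1915]
orientation: [179.9, -0.1, -120.0]
force: [-2.7, -4.1, -0.5]
opening: 0.052
gripper_force: 30.0
clock 11.82 grasp [0.5989 0.1269 0.0325] yaw -120.0 j [30.0, 27.0, -21.0, 0.0, -42.0, -60.0] open 0.052 F [-2.7 -4.1 -0.5]
spin 0.001 | shift after spin [-0.     0.    -0.003] | shift before spin [-0.     0.    -0.003]
```

```bash
python3 -m creep '[[[-0.015,0,0,0,0],[0,0,0,0,0]]]'; python3 -m creep '[[[-0.01,0,-0.015,0,0],[0,0,0,0,0]]]'; python3 -m creep '[[[-0.01,0,-0.02,0,0],[0,0,0,0,0]]]';  python3 go.py .5989 .127 .033 -120.1
```

```text
clock: 11.98
tool_pos: [0.5993, 0.1277, 0.1913]
orientation: [179.8, -0.4, -120.1]
force: [-4.7, -12.4, 4.2]
opening: 0.0516
gripper_force: 30.0
clock: 12.15
tool_pos: [0.6, 0.1291, 0.1938]
orientation: [179.8, -0.5, -120.1]
force: [-2.8, -13.8, -1.0]
opening: 0.0519
gripper_force: 30.0
clock: 12.32
tool_pos: [0.6012, 0.131, 0.1977]
orientation: [179.8, -0.4, -120.1]
force: [-3.3, -13.4, -1.4]
opening: 0.0523
gripper_force: 30.0
clock 12.32 grasp [0.6012 0.131  0.0387] yaw -120.1 j [30.0, 27.0, -20.0, 0.0, -43.0, -61.0] open 0.0523 F [ -3.3 -13.4  -1.4]
spin 0.0 | shift after spin [ 0.023 -0.     0.029] | shift before spin [ 0.023 -0.     0.029]
```

```bash
python3 -m creep '[[[-0.008,0,-0.02,0,0],[-0.008,0,-0.02,0,0],[0,0,0,0,0]]]'; python3 -m creep '[[[-0.01,0,-0.019,0,0],[-0.01,0,-0.019,0,0],[0,0,0,0,0]]]';  python3 go.py .5989 .127 .033 -120.1
python3 - <<'E'
from fit import *
a=snapshot("scene"); c=a["frame"][120:240,290:440,::-1]; cv2.imwrite("pics/c6.png",cv2.resize(c,None,fx=4,fy=4,interpolation=cv2.INTER_CUBIC))
E
```

```text
clock: 12.57
tool_pos: [0.6029, 0.1345, 0.2058]
orientation: [179.8, -0.4, -120.1]
force: [-3.4, -8.8, -3.0]
opening: 0.0516
gripper_force: 30.0
clock: 12.82
tool_pos: [0.6048, 0.1382, 0.2133]
orientation: [179.8, -0.4, -120.1]
force: [-5.1, -6.5, -1.7]
opening: 0.0522
gripper_force: 30.0
clock 12.82 grasp [0.6048 0.1382 0.0543] yaw -120.1 j [31.0, 26.0, -19.0, -0.0, -46.0, -61.0] open 0.0522 F [-5.1 -6.5 -1.7]
spin 0.0 | shift after spin [ 0.063 -0.003  0.106] | shift before spin [ 0.063 -0.003  0.106]
```

View pics/c6.png

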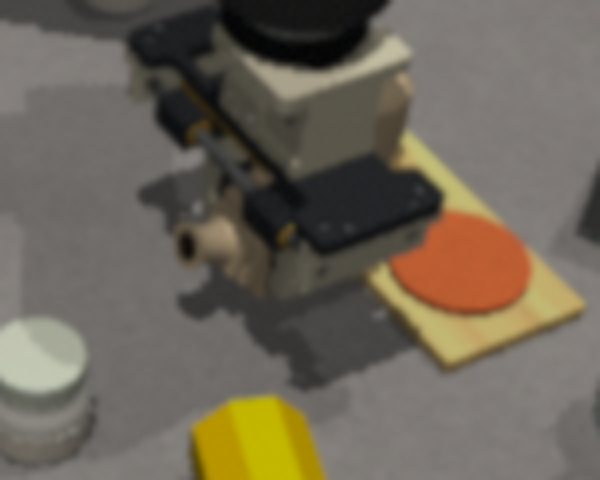

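```bash
python3 -m creep '[[[-0.014,0,-0.024,0,0],[-0.016,0,-0.022,0,0],[0,0,0,0,0]]]'; python3 -m creep '[[[-0.018,0,-0.021,0,0],[-0.02,0,-0.02,0,0],[0,0,0,0,0]]]';python3 -m creep '[[[-0.022,0,-0.018,0,0],[-0.023,0,-0.016,0,0],[0,0,0,0,0]]]';  python3 go.py .5989 .127 .033 -120.1
```

```text
clock: 13.12
tool_pos: [0.6102, 0.1455, 0.2242]
orientation: [-179.9, 0.1, -120.0]
force: [0.3, 0.6, -2.2]
opening: 0.0519
gripper_force: 30.0
clock: 13.37
tool_pos: [0.6144, 0.1529, 0.2329]
orientation: [-179.9, 0.1, -119.9]
force: [0.2, -0.1, -2.4]
opening: 0.0518
gripper_force: 30.0
clock: 13.62
tool_pos: [0.6188, 0.1606, 0.2394]
orientation: [-179.9, 0.1, -119.9]
force: [0.8, 0.7, -1.7]
opening: 0.0519
gripper_force: 30.0
clock 13.62 grasp [0.6188 0.1606 0.0804] yaw -119.9 j [32.0, 25.0, -15.0, 0.0, -49.0, -62.0] open 0.0519 F [ 0.8  0.7 -1.7]
spin 0.002 | shift after spin [0.195 0.002 0.237] | shift before spin [0.195 0.002 0.237]
```

```bash
cat > alpha.py <<'E'
from fit import *
import sys
# tilt of held piece: axis (toward top end) = cos(a)*toolx*sgn + sin(a)*up
def sil3(s,parts,o,A):
    z=A; h=np.cross([0,0,1.],z); h=h/np.linalg.norm(h) if np.linalg.norm(h)>1e-3 else np.array([0,1.,0]); x=np.cross(h,z); R=np.c_[x,h,z]
    im=np.zeros((1680,2240),np.uint8)
    for q in parts:
        uv=np.array([proj(s,X) for X in q@R.T+o]); cv2.fillConvexPoly(im,cv2.convexHull(np.round((uv+.5)*4).astype(np.int32)),1)
    return cv2.resize(im.astype(np.float32),(560,420),interpolation=cv2.INTER_AREA)
def bottle_alpha(s,m,g,yaw,u=.0786,dz=-.003):
    out=[]
    hx=np.array([np.cos(np.radians(yaw)),np.sin(np.radians(yaw)),0])
    for a in range(-5,96,5):
        A=np.cos(np.radians(a))*hx+np.array([0,0,np.sin(np.radians(a))]); o=g+[0,0,dz]+A*(.055-u)
        f=sil3(s,BOT,o,A); n=sil3(s,BOT[1:],o,A)
        out.append((round(float((m*(1-f)).sum()+(n*(1-m)).sum())),a))
    return sorted(out)[:5]
if __name__=="__main__":
    s=snapshot("scene"); ob=telemetry.get_obs(); g=np.array(ob["tool_pos"])-[0,0,.159]
    L=nets.masks_of(s,"bottle"); print([(np.round(d["uv"]).tolist(),round(d["confidence"],2),int(d["region"].sum())) for d in L[:3]])
    L=[d for d in L if np.hypot(*(proj(s,g)-d["uv"]))<45]
    if L: print(bottle_alpha(s,L[0]["region"].astype(np.float32),g,ob["orientation"][2]))
E
python3 alpha.py
python3 - <<'E'
from h import *
s=snapshot("scene"); g=np.array([.6048,.1382,.0543])
for a in(0,10,15,20,30,40):
    A=np.array([-.502*np.cos(np.radians(a)),-.865*np.cos(np.radians(a)),np.sin(np.radians(a))]); print(a,proj(s,g+[0,0,-.003]+.0434*A).round(1))
E
```

```text
[([358.0, 169.0], 0.69, 424), ([316.0, 293.0], 0.17, 1719)]
[(135, 15), (138, 20), (150, 10), (154, 25), (167, 30)]
0 [338.9 183. ]
10 [339.5 180.6]
15 [339.9 179.3]
20 [340.5 178. ]
30 [342.  175.3]
40 [343.9 172.7]
```

```bash
python3 -m creep '[[[0.11,0,0,0,0],[0.11,0,0,0,0],[0,0,0.07,0,0],[0,0,0.06,0,0],[0,0,0.015,0,0],[0,0,0,0,0]]]'; python3 -m creep '[[[0,0,0.01,0,0],[0,0,0,0,0]]]'; python3 go.py .5989 .127 .048 -120.1
```

```text
clock: 14.27
tool_pos: [0.5955, 0.1211, 0.2085]
orientation: [179.9, -0.1, -120.0]
force: [-0.5, 0.4, -2.8]
opening: 0.0518
gripper_force: 30.0
clock: 14.43
tool_pos: [0.5962, 0.1217, 0.2077]
orientation: [-180.0, 0.0, -120.0]
force: [0.0, -0.4, -3.3]
opening: 0.0517
gripper_force: 30.0
clock 14.43 grasp [0.5962 0.1217 0.0487] yaw -120.0 j [30.0, 25.0, -21.0, 0.0, -44.0, -60.0] open 0.0517 F [ 0.  -0.4 -3.3]
spin 0.001 | shift after spin [-0.03   0.002  0.004] | shift before spin [-0.03   0.002  0.004]
```

```bash
python3 -m creep '[[[0,0,0.015,0,0],[0,0,0,0,0]]]'; python3 -m creep '[[[0,0,0.015,0,0],[0,0,0,0,0]]]'; python3 go.py .5989 .127 .048 -120.1
```

```text
clock: 14.6
tool_pos: [0.5962, 0.1214, 0.2054]
orientation: [-179.9, 0.0, -120.0]
force: [-2.0, -1.7, 3.2]
opening: 0.0519
gripper_force: 30.0
clock: 14.77
tool_pos: [0.5958, 0.1206, 0.2029]
orientation: [-180.0, -0.1, -120.0]
force: [-4.4, -6.0, 8.7]
opening: 0.0521
gripper_force: 30.0
clock 14.77 grasp [0.5958 0.1206 0.0439] yaw -120.0 j [30.0, 26.0, -21.0, 0.0, -43.0, -60.0] open 0.0521 F [-4.4 -6.   8.7]
spin 0.001 | shift after spin [-0.036  0.003 -0.02 ] | shift before spin [-0.036  0.003 -0.02 ]
```

```bash
python3 -m creep '[[[0,0,-0.02,0,0],[-0.04,0,0,0,0],[-0.015,0,0,0,0],[0,0,0,0,0]]]'; python3 -m creep '[[[-0.015,0,0,0,0],[0,0,0,0,0]]]'; python3 -m creep '[[[-0.015,0,0,0,0],[0,0,0,0,0]]]'; python3 go.py .5989 .127 .048 -120.1
```

```text
clock: 15.1
tool_pos: [0.6021, 0.1321, 0.2056]
orientation: [-180.0, 0.1, -119.9]
force: [-0.2, -0.2, -2.3]
opening: 0.0518
gripper_force: 30.0
clock: 15.27
tool_pos: [0.6032, 0.1341, 0.2052]
orientation: [180.0, -0.0, -120.0]
force: [0.1, -0.4, -3.5]
opening: 0.0519
gripper_force: 30.0
clock: 15.43
tool_pos: [0.6041, 0.136, 0.2051]
orientation: [179.9, -0.1, -120.0]
force: [-1.4, -1.3, -2.3]
opening: 0.0518
gripper_force: 30.0
clock 15.43 grasp [0.6041 0.136  0.0461] yaw -120.0 j [31.0, 26.0, -20.0, 0.0, -44.0, -61.0] open 0.0518 F [-1.4 -1.3 -2.3]
spin 0.001 | shift after spin [ 0.052  0.    -0.01 ] | shift before spin [ 0.052  0.    -0.01 ]
```

```bash
python3 -m creep '[[[-0.02,0,0,0,0],[0,0,0,0,0]]]'; python3 -m creep '[[[-0.015,0,-0.015,0,0],[0,0,0,0,0]]]'; python3 -m creep '[[[-0.012,0,-0.016,0,0],[0,0,0,0,0]]]'; python3 -m creep '[[[-0.012,0,-0.016,0,0],[0,0,0,0,0]]]'; python3 go.py .5989 .127 .048 -120.1
```

```text
clock: 15.6
tool_pos: [0.6049, 0.1372, 0.2053]
orientation: [179.9, -0.4, -120.0]
force: [-6.5, -12.9, 6.8]
opening: 0.0517
gripper_force: 30.0
clock: 15.77
tool_pos: [0.6059, 0.1392, 0.2076]
orientation: [179.8, -0.5, -120.1]
force: [-6.6, -14.5, 3.2]
opening: 0.0517
gripper_force: 30.0
clock: 15.93
tool_pos: [0.6073, 0.1415, 0.2108]
orientation: [179.8, -0.5, -120.1]
force: [-4.7, -13.5, 1.7]
opening: 0.052
gripper_force: 30.0
clock: 16.1
tool_pos: [0.6087, 0.144, 0.214]
orientation: [179.8, -0.4, -120.1]
force: [-4.7, -11.5, -0.6]
opening: 0.0518
gripper_force: 30.0
clock 16.1 grasp [0.6087 0.144  0.055 ] yaw -120.1 j [31.0, 26.0, -18.0, 0.0, -46.0, -61.0] open 0.0518 F [ -4.7 -11.5  -0.6]
spin 0.0 | shift after spin [0.098 0.    0.035] | shift before spin [0.098 0.    0.035]
```

```bash
python3 -m creep '[[[-0.016,0,-0.014,0,0],[0,0,0,0,0]]]'; python3 -m creep '[[[-0.015,0,-0.014,0,0],[-0.015,0,-0.014,0,0],[0,0,0,0,0]]]'; python3 -m creep '[[[-0.017,0,-0.013,0,0],[-0.017,0,-0.013,0,0],[0,0,0,0,0]]]'; python3 go.py .5989 .127 .048 -120.1; python3 alpha.py
```

```text
clock: 16.27
tool_pos: [0.6103, 0.1467, 0.2168]
orientation: [179.8, -0.4, -120.1]
force: [-4.3, -12.1, 0.5]
opening: 0.0522
gripper_force: 30.0
clock: 16.52
tool_pos: [0.6137, 0.1525, 0.2225]
orientation: [179.9, -0.3, -120.1]
force: [-3.9, -8.9, -0.8]
opening: 0.0524
gripper_force: 30.0
clock: 16.77
tool_pos: [0.617, 0.1586, 0.2277]
orientation: [179.8, -0.3, -120.0]
force: [-4.5, -7.5, 1.0]
opening: 0.0518
gripper_force: 30.0
clock 16.77 grasp [0.617  0.1586 0.0687] yaw -120.0 j [32.0, 26.0, -16.0, 0.0, -48.0, -62.0] open 0.0518 F [-4.5 -7.5  1. ]
spin 0.001 | shift after spin [ 0.182 -0.001  0.103] | shift before spin [ 0.182 -0.001  0.103]
[([360.0, 171.0], 0.86, 465), ([210.0, 240.0], 0.5, 1443)]
[(213, 30), (213, 35), (215, 40), (219, 25), (226, 45)]
```

```bash
python3 -m creep '[[[-0.018,0,-0.012,0,0],[-0.018,0,-0.012,0,0],[0,0,0,0,0]]]'; python3 -m creep '[[[-0.019,0,-0.01,0,0],[-0.019,0,-0.01,0,0],[0,0,0,0,0]]]'; python3 -m creep '[[[-0.02,0,-0.009,0,0],[-0.02,0,-0.008,0,0],[0,0,0,0,0]]]'; python3 go.py .5989 .127 .048 -120.1; python3 alpha.py
```

```text
clock: 17.12
tool_pos: [0.6206, 0.1649, 0.2325]
orientation: [179.8, -0.3, -120.0]
force: [-5.6, -6.1, 0.9]
opening: 0.0522
gripper_force: 30.0
clock: 17.37
tool_pos: [0.6245, 0.1717, 0.2366]
orientation: [179.9, -0.3, -120.0]
force: [-4.7, -7.6, 0.1]
opening: 0.0518
gripper_force: 30.0
clock: 17.62
tool_pos: [0.6286, 0.1787, 0.24]
orientation: [179.9, -0.3, -120.0]
force: [-5.5, -6.3, 2.0]
opening: 0.0521
gripper_force: 30.0
clock 17.62 grasp [0.6286 0.1787 0.081 ] yaw -120.0 j [33.0, 27.0, -13.0, 0.0, -51.0, -63.0] open 0.0521 F [-5.5 -6.3  2. ]
spin 0.001 | shift after spin [ 0.298 -0.001  0.165] | shift before spin [ 0.298 -0.001  0.165]
[([368.0, 164.0], 0.74, 649)]
[(278, 65), (284, 60), (295, 70), (317, 45), (318, 75)]
```

```bash
python3 -m creep '[[[-0.02,0,-0.006,0,0],[-0.02,0,-0.005,0,0],[0,0,0,0,0]]]'; python3 -m creep '[[[-0.02,0,-0.003,0,0],[-0.02,0,-0.002,0,0],[0,0,0,0,0]]]'; python3 go.py .5989 .127 .048 -120.1; python3 alpha.py
python3 - <<'E'
from fit import *
a=snapshot("scene"); c=a["frame"][100:240,290:470,::-1]; cv2.imwrite("pics/c7.png",cv2.resize(c,None,fx=4,fy=4,interpolation=cv2.INTER_CUBIC))
E
```

```text
clock: 17.97
tool_pos: [0.6327, 0.1858, 0.2423]
orientation: [179.9, -0.3, -120.0]
force: [-5.3, -5.6, 1.8]
opening: 0.052
gripper_force: 30.0
clock: 18.22
tool_pos: [0.6381, 0.1944, 0.2439]
orientation: [-180.0, 0.0, -120.0]
force: [-0.6, -0.6, -1.2]
opening: 0.0523
gripper_force: 30.0
clock 18.22 grasp [0.6381 0.1944 0.0849] yaw -120.0 j [34.0, 27.0, -11.0, 0.0, -51.0, -64.0] open 0.0523 F [-0.6 -0.6 -1.2]
spin 0.001 | shift after spin [0.39  0.001 0.185] | shift before spin [0.39  0.002 0.185]
[([374.0, 162.0], 0.62, 648)]
[(256, 65), (263, 60), (271, 70), (295, 75), (303, 55)]
```

View pics/c7.png

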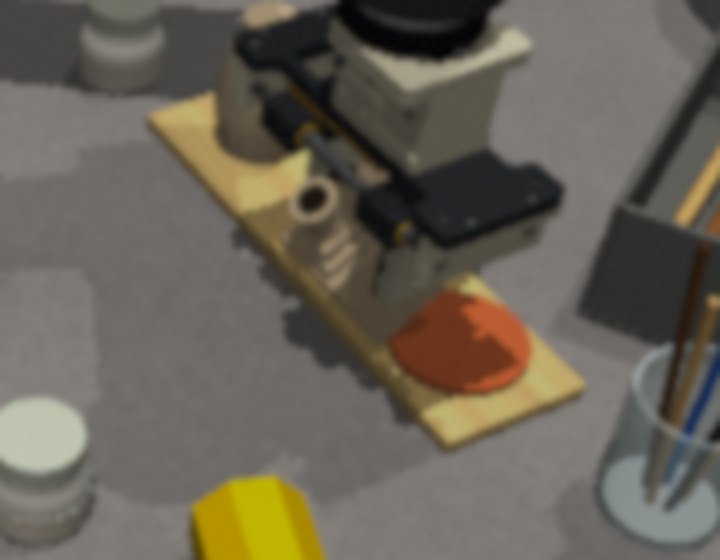

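```bash
python3 - <<'E'
from h import *
from scipy.optimize import least_squares
s=snapshot("scene"); g=np.array([.6381,.1944,.0819]); n=np.array([-.5,-.866,0])
r=least_squares(lambda q: proj(s,g+q[0]*n+[0,0,q[1]])-[368.5,150],[.03,.04]).x; print(r, np.hypot(*r), np.degrees(np.arctan2(r[1],r[0])))
E
python3 -m creep '[[[0,0,-0.08,0,0],[0.12,0,0,0,0],[0.12,0,0,0,0],[0.12,0,0,0,0],[0.12,0,0,0,0],[0.12,0,0,0,0],[0,0,0.05,0,0],[0,0,0,0,0]]]'; python3 -m creep '[[[0,0,0.03,0,0],[0,0,0,0,0]]]';  python3 go.py .5989 .127 .048 -120.1
```

```text
[0.04054238 0.04075897] 0.05748894084904102 45.152638541196914
clock: 19.08
tool_pos: [0.5768, 0.0888, 0.249]
orientation: [179.9, -0.0, -120.1]
force: [-0.2, -0.3, -3.4]
opening: 0.0518
gripper_force: 30.0
clock: 19.25
tool_pos: [0.578, 0.0905, 0.2431]
orientation: [180.0, -0.0, -120.0]
force: [-0.6, 1.1, -3.6]
opening: 0.0519
gripper_force: 30.0
clock 19.25 grasp [0.578  0.0905 0.0841] yaw -120.0 j [28.0, 21.0, -22.0, -0.0, -47.0, -58.0] open 0.0519 F [-0.6  1.1 -3.6]
spin 0.001 | shift after spin [-0.21   0.001  0.18 ] | shift before spin [-0.21   0.001  0.18 ]
```

```bash
python3 -m creep '[[[0,0,0.015,0,0],[0,0,0.01,0,0],[0,0,0,0,0]]]'; python3 -m creep '[[[0,0,0.015,0,0],[0,0,0,0,0]]]'; python3 -m creep '[[[0,0,0.015,0,0],[0,0,0,0,0]]]';  python3 go.py .5989 .127 .048 -120.1; python3 alpha.py
```

```text
clock: 19.5
tool_pos: [0.5778, 0.0904, 0.2382]
orientation: [180.0, -0.0, -120.0]
force: [-0.6, 0.8, -3.0]
opening: 0.0521
gripper_force: 30.0
clock: 19.67
tool_pos: [0.5777, 0.0901, 0.2354]
orientation: [180.0, -0.0, -120.0]
force: [0.7, -0.1, -2.4]
opening: 0.052
gripper_force: 30.0
clock: 19.83
tool_pos: [0.5776, 0.0899, 0.2324]
orientation: [180.0, -0.0, -120.0]
force: [-0.0, 0.0, -3.8]
opening: 0.0516
gripper_force: 30.0
clock 19.83 grasp [0.5776 0.0899 0.0734] yaw -120.0 j [28.0, 22.0, -23.0, -0.0, -45.0, -58.0] open 0.0516 F [-0.   0.  -3.8]
spin 0.001 | shift after spin [-0.214  0.001  0.127] | shift before spin [-0.214  0.001  0.127]
[([328.0, 183.0], 0.69, 598), ([405.0, 185.0], 0.29, 750)]
[(389, 70), (390, 75), (396, 80), (396, 85), (397, 95)]
```

```bash
python3 -m creep '[[[0,0,0.015,0,0],[0,0,0,0,0]]]'; python3 -m creep '[[[0,0,0.015,0,0],[0,0,0,0,0]]]'; python3 -m creep '[[[0,0,0.015,0,0],[0,0,0,0,0]]]';  python3 go.py .5989 .127 .048 -120.1
```

```text
clock: 20.1
tool_pos: [0.5781, 0.0901, 0.2307]
orientation: [-179.9, 0.0, -120.0]
force: [-2.5, -0.2, 3.8]
opening: 0.052
gripper_force: 30.0
clock: 20.27
tool_pos: [0.5782, 0.0902, 0.2302]
orientation: [-179.9, 0.1, -119.9]
force: [-9.0, 0.4, 26.2]
opening: 0.0517
gripper_force: 30.0
clock: 20.43
tool_pos: [0.5784, 0.0905, 0.2287]
orientation: [-179.8, 0.2, -119.9]
force: [-13.6, 2.3, 37.6]
opening: 0.0518
gripper_force: 30.1
clock 20.43 grasp [0.5784 0.0905 0.0697] yaw -119.9 j [28.0, 22.0, -23.0, 0.0, -45.0, -58.0] open 0.0518 F [-13.6   2.3  37.6]
spin 0.002 | shift after spin [-0.209  0.003  0.108] | shift before spin [-0.209  0.002  0.108]
```

```bash
python3 -m creep '[[[-0.018,0,-0.005,0,0],[-0.018,0,-0.007,0,0],[0,0,0,0,0]]]'; python3 -m creep '[[[-0.018,0,-0.006,0,0],[-0.018,0,-0.006,0,0],[0,0,0,0,0]]]';  python3 go.py .5989 .127 .048 -120.1
```

```text
clock: 20.68
tool_pos: [0.5814, 0.0958, 0.2287]
orientation: [-179.9, -0.0, -119.9]
force: [-7.4, -2.4, 19.5]
opening: 0.0516
gripper_force: 30.0
clock: 20.93
tool_pos: [0.5855, 0.1029, 0.2291]
orientation: [-179.9, 0.1, -120.0]
force: [0.9, -0.1, 0.3]
opening: 0.0515
gripper_force: 30.0
clock 20.93 grasp [0.5855 0.1029 0.0701] yaw -120.0 j [29.0, 23.0, -22.0, 0.0, -45.0, -59.0] open 0.0515 F [ 0.9 -0.1  0.3]
spin 0.001 | shift after spin [-0.138  0.002  0.11 ] | shift before spin [-0.138  0.002  0.11 ]
```

```bash
python3 -m creep '[[[-0.05,0,-0.015,0,0],[-0.12,0,0,0,0],[-0.1,0,0,0,0],[-0.03,0,0,0,0],[0,0,0,0,0]]]'; python3 -m creep '[[[-0.02,0,0,0,0],[0,0,0,0,0]]]';python3 -m creep '[[[-0.02,0,0,0,0],[0,0,0,0,0]]]';  python3 go.py .5989 .127 .048 -120.1
```

```text
clock: 21.35
tool_pos: [0.6158, 0.1563, 0.2311]
orientation: [-180.0, 0.0, -119.9]
force: [-0.1, 0.3, -3.7]
opening: 0.0519
gripper_force: 30.0
clock: 21.52
tool_pos: [0.6169, 0.158, 0.2313]
orientation: [180.0, -0.0, -120.0]
force: [0.2, -0.3, -2.8]
opening: 0.0518
gripper_force: 30.0
clock: 21.68
tool_pos: [0.6191, 0.1613, 0.2317]
orientation: [-180.0, 0.0, -120.0]
force: [0.0, 0.0, -3.3]
opening: 0.0519
gripper_force: 30.0
clock 21.68 grasp [0.6191 0.1613 0.0727] yaw -120.0 j [32.0, 26.0, -16.0, 0.0, -48.0, -62.0] open 0.0519 F [ 0.   0.  -3.3]
spin 0.001 | shift after spin [0.199 0.001 0.124] | shift before spin [0.199 0.002 0.124]
```

```bash
python3 -m creep '[[[-0.02,0,0,0,0],[0,0,0,0,0]]]'; python3 -m creep '[[[-0.015,0,0,0,0],[0,0,0,0,0]]]';python3 -m creep '[[[-0.015,0,0,0,0],[0,0,0,0,0]]]';  python3 go.py .5989 .127 .048 -120.1
```

```text
clock: 21.85
tool_pos: [0.6213, 0.165, 0.2319]
orientation: [-180.0, 0.0, -120.0]
force: [0.2, 0.8, -3.4]
opening: 0.0518
gripper_force: 30.0
clock: 22.02
tool_pos: [0.6227, 0.1677, 0.2318]
orientation: [-180.0, 0.0, -120.0]
force: [1.0, -0.0, -1.8]
opening: 0.0521
gripper_force: 30.0
clock: 22.18
tool_pos: [0.6242, 0.1703, 0.2317]
orientation: [-180.0, 0.0, -120.0]
force: [0.6, -0.6, -3.4]
opening: 0.0515
gripper_force: 30.0
clock 22.18 grasp [0.6242 0.1703 0.0727] yaw -120.0 j [33.0, 27.0, -15.0, 0.0, -49.0, -62.0] open 0.0515 F [ 0.6 -0.6 -3.4]
spin 0.001 | shift after spin [0.251 0.001 0.123] | shift before spin [0.251 0.001 0.123]
```

```bash
python3 -m creep '[[[-0.015,0,0,0,0],[0,0,0,0,0]]]'; python3 -m creep '[[[-0.015,0,0,0,0],[0,0,0,0,0]]]';python3 -m creep '[[[-0.015,0,0,0,0],[0,0,0,0,0]]]';  python3 go.py .5989 .127 .048 -120.1; python3 alpha.py
```

```text
clock: 22.35
tool_pos: [0.6257, 0.173, 0.2317]
orientation: [-180.0, 0.0, -120.0]
force: [-0.1, 0.5, -2.2]
opening: 0.052
gripper_force: 30.0
clock: 22.52
tool_pos: [0.6272, 0.1755, 0.2317]
orientation: [-180.0, 0.0, -120.0]
force: [0.7, 0.8, -3.2]
opening: 0.0519
gripper_force: 30.0
clock: 22.68
tool_pos: [0.6286, 0.178, 0.2317]
orientation: [180.0, -0.0, -120.0]
force: [0.9, -0.3, -2.3]
opening: 0.0518
gripper_force: 30.0
clock 22.68 grasp [0.6286 0.178  0.0727] yaw -120.0 j [33.0, 27.0, -14.0, 0.0, -49.0, -63.0] open 0.0518 F [ 0.9 -0.3 -2.3]
spin 0.001 | shift after spin [0.295 0.    0.123] | shift before spin [0.295 0.001 0.123]
[([368.0, 166.0], 0.92, 615)]
[(268, 65), (274, 70), (296, 75), (299, 60), (317, 80)]
```

```bash
python3 -m creep '[[[0.1,0,-0.06,0,0],[0.05,0,0,0,0],[0,0,0,0,0],[0,0,0,0,0.62],[0,0,0,0,0],[0,0,0,0,0],[0,0,0,0,0]]]'; python3 alpha.py
python3 - <<'E'
from fit import *
a=snapshot("scene"); g=telemetry.get_obs()["tool_pos"]; print(proj(a,g-[0,0,.159])); c=a["frame"][100:240,260:440,::-1]; cv2.imwrite("pics/c8.png",cv2.resize(c,None,fx=4,fy=4,interpolation=cv2.INTER_CUBIC))
E
```

```text
clock: 23.37
tool_pos: [0.6139, 0.1521, 0.244]
orientation: [-180.0, 0.0, -120.0]
force: [0.1, -1.3, 2.3]
opening: 0.052
gripper_force: 30.0
[([356.0, 174.0], 0.62, 753)]
[(336, 80), (339, 75), (345, 85), (352, 95), (376, 70)]
[363.15517084 163.96381364]
```

View pics/c8.png

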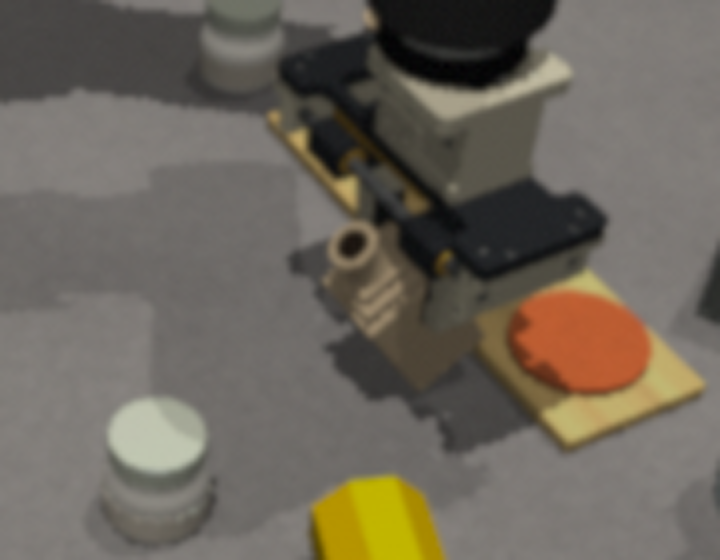

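Run:
```python
from h import *
from scipy.optimize import least_squares, brentq
s=snapshot("scene"); o=telemetry.get_obs(); print(o["opening"],o["gripper_force"],o["force"])
g=np.array(o["tool_pos"])-[0,0,.159]; n=np.array([-.5,-.866,0])
r=least_squares(lambda q: proj(s,g+q[0]*n+[0,0,q[1]])-[348.5,160.5],[.03,.04]).x; zl=g[2]+r[1]
print(r, zl); f=lambda a: .122*np.sin(a)+.026*np.cos(a)-zl
if zl<.1247: a=brentq(f,0,1.36); print("alpha",np.degrees(a),"foot centre dist", r[0]-.122*np.cos(a))
```

```text
0.05153770700526873 29.981597363948822 [ 0.64126472 -1.26104907  3.67065389]
[0.0424176 0.0282433] 0.11326545222059965
alpha 53.20176667450692 foot centre dist -0.030660268199865358
```

```bash
python3 -m creep '[[[0,0,-0.02,0,0],[-0.06,0,0,0,0],[-0.025,0,0,0,0],[0,0,0,0,0]]]'; python3 -m creep '[[[-0.02,0,0,0,0],[0,0,0,0,0]]]'; python3 -m creep '[[[-0.02,0,0,0,0],[0,0,0,0,0]]]'; python3 go.py .5989 .127 .048 -120.1
```

```text
clock: 23.9
tool_pos: [0.6224, 0.1677, 0.2471]
orientation: [180.0, 0.0, -120.0]
force: [0.7, 0.1, -2.7]
opening: 0.0516
gripper_force: 30.0
clock: 24.07
tool_pos: [0.624, 0.1705, 0.2472]
orientation: [180.0, -0.0, -120.0]
force: [0.5, -0.2, -3.3]
opening: 0.0517
gripper_force: 30.0
clock: 24.23
tool_pos: [0.6262, 0.1739, 0.2475]
orientation: [-180.0, 0.0, -120.0]
force: [0.1, 0.4, -2.8]
opening: 0.0519
gripper_force: 30.0
clock 24.23 grasp [0.6262 0.1739 0.0885] yaw -120.0 j [33.0, 26.0, -13.0, 0.0, -51.0, -63.0] open 0.0519 F [ 0.1  0.4 -2.8]
spin 0.001 | shift after spin [0.271 0.001 0.203] | shift before spin [0.271 0.001 0.203]
```

```bash
python3 -m creep '[[[-0.02,0,0,0,0],[0,0,0,0,0]]]'; python3 -m creep '[[[-0.015,0,0,0,0],[0,0,0,0,0]]]'; python3 -m creep '[[[-0.015,0,0,0,0],[0,0,0,0,0]]]'; python3 go.py .5989 .127 .048 -120.1
```

```text
clock: 24.4
tool_pos: [0.6283, 0.1773, 0.2477]
orientation: [-180.0, 0.0, -120.0]
force: [0.2, 0.7, -3.1]
opening: 0.0522
gripper_force: 30.0
clock: 24.57
tool_pos: [0.6297, 0.1798, 0.2477]
orientation: [-180.0, 0.0, -120.0]
force: [-0.3, 0.2, -2.7]
opening: 0.0516
gripper_force: 30.0
clock: 24.73
tool_pos: [0.6308, 0.1818, 0.2476]
orientation: [180.0, -0.1, -120.0]
force: [-2.8, -2.4, -1.1]
opening: 0.0521
gripper_force: 30.0
clock 24.73 grasp [0.6308 0.1818 0.0886] yaw -120.0 j [33.0, 26.0, -12.0, 0.0, -51.0, -63.0] open 0.0521 F [-2.8 -2.4 -1.1]
spin 0.001 | shift after spin [0.317 0.    0.203] | shift before spin [0.317 0.001 0.203]
```

```bash
python3 -m creep '[[[-0.021,0,-0.003,0,0],[-0.021,0,-0.002,0,0],[0,0,0,0,0]]]'; python3 -m creep '[[[-0.021,0,-0.001,0,0],[-0.021,0,0,0,0],[0,0,0,0,0]]]'; python3 -m creep '[[[-0.021,0,0,0,0],[-0.021,0,0.001,0,0],[0,0,0,0,0]]]'; python3 go.py .5989 .127 .048 -120.1; python3 alpha.py
```

```text
clock: 24.98
tool_pos: [0.6346, 0.1887, 0.2485]
orientation: [179.9, -0.2, -120.0]
force: [-4.5, -4.1, 2.2]
opening: 0.052
gripper_force: 30.0
clock: 25.23
tool_pos: [0.6389, 0.1961, 0.2488]
orientation: [179.9, -0.2, -120.0]
force: [-4.0, -4.8, 2.3]
opening: 0.052
gripper_force: 30.0
clock: 25.48
tool_pos: [0.6431, 0.2033, 0.249]
orientation: [180.0, -0.1, -120.0]
force: [-4.7, -5.0, 5.3]
opening: 0.052
gripper_force: 30.0
clock 25.48 grasp [0.6431 0.2033 0.09  ] yaw -120.0 j [34.0, 28.0, -10.0, 0.0, -53.0, -64.0] open 0.052 F [-4.7 -5.   5.3]
spin 0.001 | shift after spin [ 0.441 -0.     0.21 ] | shift before spin [0.441 0.001 0.21 ]
[([375.0, 164.0], 0.68, 1045), ([313.0, 295.0], 0.51, 1721), ([351.0, 130.0], 0.25, 387)]
[(392, 95), (473, 90), (474, 85), (507, 80), (548, 75)]
```

```bash
python3 -m creep '[[[-0.021,0,0.002,0,0],[-0.021,0,0.002,0,0],[0,0,0,0,0]]]'; python3 go.py .5989 .127 .048 -120.1
python3 - <<'E'
from fit import *
a=snapshot("scene"); c=a["frame"][90:230,290:470,::-1]; cv2.imwrite("pics/c9.png",cv2.resize(c,None,fx=4,fy=4,interpolation=cv2.INTER_CUBIC))
E
```

```text
clock: 25.83
tool_pos: [0.6475, 0.211, 0.249]
orientation: [180.0, -0.1, -120.0]
force: [-5.4, -3.8, 8.0]
opening: 0.0518
gripper_force: 30.0
clock 25.83 grasp [0.6475 0.211  0.09  ] yaw -120.0 j [34.0, 28.0, -9.0, 0.0, -53.0, -64.0] open 0.0518 F [-5.4 -3.8  8. ]
spin 0.001 | shift after spin [ 0.485 -0.     0.21 ] | shift before spin [0.485 0.001 0.21 ]
```

View pics/c9.png

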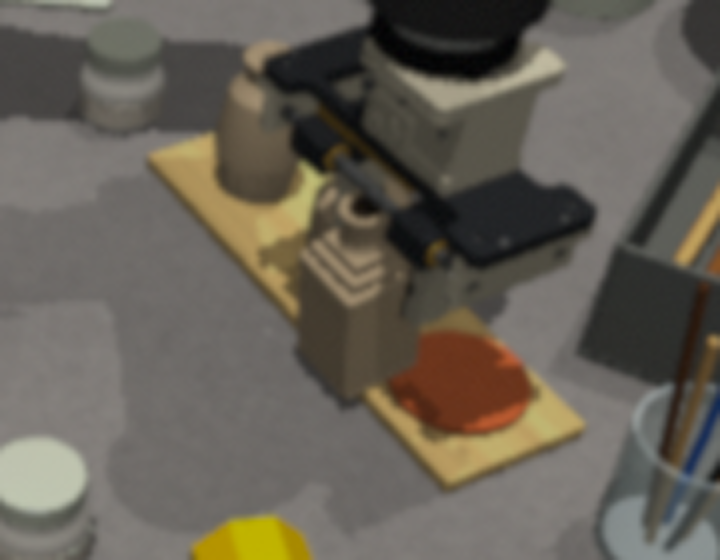

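```bash
python3 -m creep '[[[0.02,0,-0.06,0,0],[0,0,-0.07,0,0],[0,0,0,0,0]]]'; python3 go.py .7015 .2138 .105 -120.1; python3 alpha.py
```

```text
clock: 26.13
tool_pos: [0.6468, 0.2082, 0.2774]
orientation: [-179.8, 0.3, -120.0]
force: [0.5, 1.0, -1.5]
opening: 0.052
gripper_force: 30.0
clock 26.13 grasp [0.6468 0.2082 0.1184] yaw -120.0 j [34.0, 26.0, -8.0, 0.0, -55.0, -64.0] open 0.052 F [ 0.5  1.  -1.5]
spin 0.002 | shift after spin [-0.161 -0.222  0.067] | shift before spin [-0.161 -0.223  0.067]
[([383.0, 156.0], 0.94, 1176)]
[(416, 95), (499, 90), (501, 85), (534, 80), (569, 75)]
```

```bash
python3 -m creep '[[[-0.055,-0.075,0,0,0],[-0.055,-0.075,0,0,0],[-0.05,-0.072,0,0,0],[0,0,0.04,0,0],[0,0,0.02,0,0],[0,0,0,0,0]]]'; python3 -m creep '[[[0,0,0.015,0,0],[0,0,0,0,0]]]'; python3 -m creep '[[[0,0,0.015,0,0],[0,0,0,0,0]]]'; python3 go.py .7015 .2138 .099 -120.1
python3 - <<'E'
from alpha import *
s=snapshot("scene"); o=telemetry.get_obs(); g=np.array(o["tool_pos"])-[0,0,.159]
L=[d for d in nets.masks_of(s,"bottle") if np.hypot(*(proj(s,g)-d["uv"]))<50]; m=L[0]["region"].astype(np.float32); print(m.sum(),L[0]["uv"])
hx=np.array([np.cos(np.radians(-120)),np.sin(np.radians(-120)),0]); best=[]
for a in range(50,101,5):
  for u in(.068,.072,.076,.080):
    for w in(-.02,-.015,-.01,-.005,0,.005):
      c,n=np.cos(np.radians(a)),np.sin(np.radians(a)); A=c*hx+np.array([0,0,n]); B=n*hx-np.array([0,0,c])
      o3=g+A*(.055-u)-B*w; f=sil3(s,BOT,o3,A); k=sil3(s,BOT[1:],o3,A)
      best.append((round(float((m*(1-f)).sum()+(k*(1-m)).sum())),a,u,w,(o3-.055*A).round(3).tolist()))
for b in sorted(best)[:6]: print(b)
E
```

```text
clock: 26.73
tool_pos: [0.6992, 0.2129, 0.2591]
orientation: [179.8, -0.2, -120.0]
force: [-1.0, -0.5, -3.3]
opening: 0.0515
gripper_force: 30.0
clock: 26.9
tool_pos: [0.6995, 0.2133, 0.2582]
orientation: [180.0, -0.0, -120.0]
force: [0.4, -0.2, -2.6]
opening: 0.0519
gripper_force: 30.0
clock: 27.07
tool_pos: [0.6998, 0.2133, 0.2557]
orientation: [180.0, 0.0, -120.0]
force: [-0.5, 0.3, -3.2]
opening: 0.0518
gripper_force: 30.0
clock 27.07 grasp [0.6998 0.2133 0.0967] yaw -120.0 j [32.0, 32.0, -1.0, -0.0, -57.0, -62.0] open 0.0518 F [-0.5  0.3 -3.2]
spin 0.001 | shift after spin [-0.006 -0.006 -0.011] | shift before spin [-0.006 -0.006 -0.011]Traceback (most recent call last):
  File "<stdin>", line 3, in <module>
IndexError: list index out of range
```

```bash
python3 -m creep '[[[0,0,0.01,0,0],[0,0,0,0,0]]]'; python3 -m creep '[[[0,0,0.01,0,0],[0,0,0,0,0]]]';python3 -m creep '[[[0,0,0.01,0,0],[0,0,0,0,0]]]'; python3 go.py .7015 .2138 .099 -120.1
python3 - <<'E'
from alpha import *
s=snapshot("scene"); o=telemetry.get_obs(); g=np.array(o["tool_pos"])-[0,0,.159]
print(proj(s,g)); L=sorted(nets.masks_of(s,"bottle"),key=lambda d:np.hypot(*(proj(s,g)-d["uv"]))); m=L[0]["region"].astype(np.float32); print(m.sum(),L[0]["uv"])
hx=np.array([np.cos(np.radians(-120)),np.sin(np.radians(-120)),0]); best=[]
for a in range(60,101,5):
  for u in(.068,.072,.076,.080):
    for w in(-.02,-.015,-.01,-.005,0,.005):
      c,n=np.cos(np.radians(a)),np.sin(np.radians(a)); A=c*hx+np.array([0,0,n]); B=n*hx-np.array([0,0,c])
      o3=g+A*(.055-u)-B*w; f=sil3(s,BOT,o3,A); k=sil3(s,BOT[1:],o3,A)
      best.append((round(float((m*(1-f)).sum()+(k*(1-m)).sum())),a,u,w,(o3-.055*A).round(3).tolist()))
for b in sorted(best)[:6]: print(b)
E
```

```text
clock: 27.33
tool_pos: [0.7004, 0.2134, 0.2544]
orientation: [-180.0, 0.0, -120.0]
force: [-0.3, -0.0, -0.9]
opening: 0.0517
gripper_force: 30.0
clock: 27.5
tool_pos: [0.7006, 0.2139, 0.2539]
orientation: [-179.9, 0.1, -120.0]
force: [-2.1, 1.0, 7.2]
opening: 0.052
gripper_force: 30.0
clock: 27.67
tool_pos: [0.701, 0.2145, 0.2532]
orientation: [-179.8, 0.3, -119.9]
force: [-2.1, 3.9, 11.9]
opening: 0.0517
gripper_force: 30.0
clock 27.67 grasp [0.701  0.2145 0.0942] yaw -119.9 j [32.0, 32.0, -1.0, 0.0, -56.0, -62.0] open 0.0517 F [-2.1  3.9 11.9]
spin 0.002 | shift after spin [ 0.002 -0.004 -0.024] | shift before spin [ 0.002 -0.004 -0.024]
[411.35826873 159.01972757]
1185.0 [404.0, 169.0]
(74, 85, 0.076, -0.02, [0.694, 0.203, 0.017])
(79, 85, 0.08, -0.02, [0.694, 0.203, 0.013])
(93, 85, 0.072, -0.02, [0.694, 0.203, 0.021])
(95, 80, 0.08, -0.02, [0.698, 0.21, 0.012])
(100, 80, 0.076, -0.02, [0.698, 0.209, 0.016])
(114, 80, 0.072, -0.02, [0.697, 0.208, 0.02])
```

```bash
python3 -m creep '[[[0,0,-0.03,0,0],[-0.06,0,0,0,0],[0,0,0.03,0,0],[0,0,0.005,0,0],[0,0,0,0,0]]]'; python3 -m creep '[[[0,0,0.01,0,0],[0,0,0,0,0]]]'; python3 -m creep '[[[0,0,0.01,0,0],[0,0,0,0,0]]]';python3 go.py .7015 .2138 .099 -120.1
```

```text
clock: 28.18
tool_pos: [0.7078, 0.2259, 0.2519]
orientation: [-179.8, 0.4, -119.9]
force: [0.2, 6.0, 11.9]
opening: 0.0516
gripper_force: 30.0
clock: 28.35
tool_pos: [0.708, 0.2265, 0.2512]
orientation: [-179.7, 0.5, -119.9]
force: [-2.6, 8.7, 16.8]
opening: 0.0518
gripper_force: 30.0
clock: 28.52
tool_pos: [0.7084, 0.2272, 0.2503]
orientation: [-179.7, 0.6, -119.8]
force: [-2.0, 10.8, 20.3]
opening: 0.0518
gripper_force: 30.1
clock 28.52 grasp [0.7084 0.2272 0.0913] yaw -119.8 j [33.0, 33.0, -0.0, 0.0, -56.0, -63.0] open 0.0518 F [-2.  10.8 20.3]
spin 0.003 | shift after spin [ 0.075 -0.004 -0.039] | shift before spin [ 0.075 -0.003 -0.039]
```

```bash
python3 -m creep '[[[0,0,-0.015,0,0],[0,0,0,0,0],[0,0,0,0,0.63],[0,0,0,0,0.7],[0,0,0,0,0.85],[0,0,0,0,1],[0,0,0,0,1],[0,0,0,0,1]]]'; python3 -m creep '[[[0,0,-0.15,0,1],[0,0,-0.2,0,1],[0,0,-0.2,0,1],[0,0.05,-0.2,0,1]]]';python3 go.py .7015 .2138 .099 -120.1
python3 - <<'E'
from alpha import *
s=snapshot("scene"); L=nets.masks_of(s,"bottle"); print([(np.round(d["uv"]).tolist(),round(d["confidence"],2),int(d["region"].sum())) for d in L[:4]])
L=[d for d in L if np.hypot(d["uv"][0]-405,d["uv"][1]-165)<40]
m=L[0]["region"].astype(np.float32)
from scipy.optimize import minimize
def axis(p): A=np.array([p[2],p[3],1.]); return A/np.linalg.norm(A)
def cost(p):
    o=np.array([p[0],p[1],.018]); A=axis(p); return np.abs(sil3(s,BOT,o+.055*A,A)-m).sum()/m.sum()
r=minimize(cost,[.7015,.2138,0,0],method="Nelder-Mead",options=dict(initial_simplex=[[.7015,.2138,0,0],[.7115,.2138,0,0],[.7015,.2238,0,0],[.7,.21,.15,0],[.7,.21,0,.15]],xatol=1e-4,fatol=1e-4)); print(r.x.round(4),r.fun)
print(nets.landmark_of(s,"bottle_foot")[:1])
E
```

```text
clock: 29.18
tool_pos: [0.7062, 0.2233, 0.2473]
orientation: [180.0, -0.0, -120.0]
force: [0.2, -0.1, -0.4]
opening: 0.0823
gripper_force: 0.0
clock: 29.52
tool_pos: [0.6982, 0.2277, 0.3989]
orientation: [180.0, -0.1, -120.1]
force: [0.1, 0.4, 0.1]
opening: 0.0877
gripper_force: 0.0
clock 29.52 grasp [0.6982 0.2277 0.2399] yaw -120.1 j [33.0, 26.0, 9.0, 0.0, -73.0, -63.0] open 0.0877 F [0.1 0.4 0.1]
spin 0.001 | shift after spin [ 0.052 -0.049  0.704] | shift before spin [ 0.052 -0.049  0.704]
[]Traceback (most recent call last):
  File "<stdin>", line 4, in <module>
IndexError: list index out of range
```

```bash
python3 -m creep '[[[0,0,0,0.075,1],[0,0,0,0.075,1],[0,0,0,0.075,1],[0,0,0,0.075,1],[0,0,0,0.075,1],[0,0,0,0.03,1]]]'; python3 go.py .4523 -.1586 .18 -156.4
```

```text
clock: 30.12
tool_pos: [0.6975, 0.2286, 0.3974]
orientation: [-180.0, -0.0, -156.8]
force: [-0.4, 0.9, -0.1]
opening: 0.0876
gripper_force: 0.0
clock 30.12 grasp [0.6975 0.2286 0.2384] yaw -156.8 j [33.0, 26.0, 9.0, -0.0, -72.0, -100.0] open 0.0876 F [-0.4  0.9 -0.1]
spin -0.005 | shift after spin [ 1.898 -1.283  0.292] | shift before spin [ 1.889 -1.297  0.292]
```

```bash
python3 -m creep '[[[0.157,-0.107,0.01,0,1],[0.157,-0.107,0.01,0,1],[0.157,-0.107,0.01,0,1],[0.157,-0.107,0.03,0,1],[0.157,-0.107,0.03,0,1],[0.157,-0.107,0.03,0,1],[0.157,-0.107,0.03,0,1],[0.157,-0.107,0.03,0,1]]]' && python3 -m creep '[[[0.157,-0.107,0.03,0,1],[0.157,-0.107,0.03,0,1],[0.157,-0.107,0.03,0,1],[0.16,-0.11,0.02,0,1],[0,0,0,0,1]]]'; python3 go.py .4523 -.1586 .032 -156.4
python3 - <<'E'
from alpha import *
from scipy.optimize import minimize
s=snapshot("scene"); t=snapshot("top"); v=[]
for q,uv in((s,(403,160)),(t,(193,135))):
    L=nets.masks_of(q,"bottle"); print([(np.round(d["uv"]).tolist(),round(d["confidence"],2),int(d["region"].sum())) for d in L[:4]])
    L=[d for d in L if np.hypot(*(np.array(d["uv"])-uv))<30]
    if L: v.append((q,L[0]["region"].astype(np.float32)))
def axis(p): A=np.array([p[2],p[3],1.]); return A/np.linalg.norm(A)
def cost(p):
    o=np.array([p[0],p[1],.018]); A=axis(p); return sum(np.abs(sil3(k,BOT,o+.055*A,A)-m).sum()/m.sum() for k,m in v)
if v: r=minimize(cost,[.7015,.2138,0,0],method="Nelder-Mead",options=dict(initial_simplex=[[.7015,.2138,0,0],[.7115,.2138,0,0],[.7015,.2238,0,0],[.7,.21,.15,0],[.7,.21,0,.15]],xatol=1e-4,fatol=1e-4)); print(r.x.round(4),r.fun)
for q in(s,t): print([(np.round(d["uv"]).tolist(),round(d["confidence"],2)) for d in nets.landmark_of(q,"bottle_foot")[:2]], proj(q,[.7015,.2138,.018]))
E
```

```text
clock: 30.78
tool_pos: [0.5343, -0.0301, 0.3616]
orientation: [-180.0, 0.0, -156.4]
force: [1.4, -0.6, 0.1]
opening: 0.0875
gripper_force: 0.0
clock: 31.2
tool_pos: [0.4504, -0.1616, 0.3388]
orientation: [179.9, -0.1, -156.6]
force: [-0.3, 0.2, -0.1]
opening: 0.0876
gripper_force: 0.0
clock 31.2 grasp [ 0.4504 -0.1616  0.1798] yaw -156.6 j [4.0, 5.0, -29.0, -0.0, -56.0, -71.0] open 0.0876 F [-0.3  0.2 -0.1]
spin -0.003 | shift after spin [-0.015  0.01   0.739] | shift before spin [-0.015  0.01   0.739]
[]
[([194.0, 136.0], 0.72, 735)]
[ 0.6983  0.2155  0.0064 -0.0039] 0.0645408183336258
[([403.0, 185.0], 0.76), ([374.0, 158.0], 0.51)] [404.42051346 183.2924557 ]
[([200.0, 137.0], 0.79)] [198.78851097 138.82510758]
```

```bash
python3 -m creep '[[[-0.015,0.01,0.15,0,1],[0,0,0.18,0,1],[0,0,0.18,0,1],[0,0,0.15,0,1],[0,0,0.07,0,1],[0,0,0,0,1]]]'; python3 go.py .4523 -.1586 .032 -156.4; python3 -m creep '[[[0,0,0,0,0],[0,0,0,0,0],[0,0,0,0,0],[0,0,0,0,0],[0,0,0,0,0],[0,0,0,0,0]]]'; python3 go.py .4523 -.1586 .032 -156.4
```

```text
clock: 32.0
tool_pos: [0.4557, -0.1542, 0.1906]
orientation: [179.9, -0.3, -156.4]
force: [-0.6, -0.2, 0.2]
opening: 0.0875
gripper_force: 0.0
clock 32.0 grasp [ 0.4557 -0.1542  0.0316] yaw -156.4 j [5.0, 17.0, -38.0, -0.0, -35.0, -71.0] open 0.0875 F [-0.6 -0.2  0.2]
spin 0.0 | shift after spin [ 0.024 -0.013 -0.002] | shift before spin [ 0.024 -0.013 -0.002]
clock: 32.5
tool_pos: [0.4568, -0.1551, 0.195]
orientation: [-180.0, 0.1, -156.4]
force: [-0.2, 2.7, 8.4]
opening: 0.0596
gripper_force: 29.9
clock 32.5 grasp [ 0.4568 -0.1551  0.036 ] yaw -156.4 j [5.0, 17.0, -38.0, 0.0, -35.0, -71.0] open 0.0596 F [-0.2  2.7  8.4]
spin -0.0 | shift after spin [ 0.028 -0.007  0.02 ] | shift before spin [ 0.028 -0.007  0.02 ]
```

```bash
python3 -m creep '[[[0,0,-0.1,0,0],[0,0,-0.15,0,0],[0,0,-0.12,-0.078,0],[0,0,0,-0.078,0],[0,0,0,-0.078,0],[0,0,0,-0.078,0],[0,0,0,-0.078,0],[0,0,0,-0.078,0]]]' && python3 -m creep '[[[0,0,0,-0.078,0],[0,0,0,-0.078,0],[0,0,0,-0.078,0],[0,0,0,-0.078,0],[0,0,0,-0.078,0],[0,0,0,-0.078,0],[0,0,0,-0.078,0],[0,0,0,-0.078,0]]]' && python3 -m creep '[[[0,0,0,-0.078,0],[0,0,0,-0.078,0],[0,0,0,0,0]]]'; python3 go.py .4555 -.263 .106 -44
```

```text
clock: 33.17
tool_pos: [0.456, -0.1552, 0.268]
orientation: [180.0, 0.0, -114.0]
force: [-0.0, -0.3, -0.9]
opening: 0.0599
gripper_force: 29.9
clock: 33.83
tool_pos: [0.456, -0.1552, 0.2678]
orientation: [180.0, 0.0, -57.8]
force: [0.1, 0.6, -2.0]
opening: 0.06
gripper_force: 29.9
clock: 34.08
tool_pos: [0.456, -0.1551, 0.2679]
orientation: [-180.0, 0.0, -43.8]
force: [0.1, -0.2, -3.7]
opening: 0.0599
gripper_force: 29.9
clock 34.08 grasp [ 0.456  -0.1551  0.1089] yaw -43.8 j [5.0, 10.0, -34.0, -0.0, -46.0, 42.0] open 0.0599 F [ 0.1 -0.2 -3.7]
spin 0.002 | shift after spin [0.373 0.39  0.014] | shift before spin [0.371 0.391 0.014]
```

```bash
python3 -m creep '[[[0.09,0.098,0,0,0],[0.09,0.098,0,0,0],[0.09,0.098,0,0,0],[0.09,0.096,0.01,0,0],[0,0,0,0,0],[0,0,0,0,0]]]'; python3 go.py .4555 -.262 .106 -44
python3 - <<'E'
from fit import *
s=snapshot("scene");t=snapshot("top")
for q in(s,t):
    h=cv2.cvtColor(q["frame"],cv2.COLOR_RGB2HSV); c=proj(q,[.526,-.331,.016]).round().astype(int)
    w=((h[...,0]<16)&(h[...,1]>120)&(h[...,2]>40)).astype(np.uint8); m=np.zeros_like(w); cv2.circle(m,tuple(int(k) for k in c),26,1,-1); w&=m
    n,lab,st,ce=cv2.connectedComponentsWithStats(w); i=1+np.argmax(st[1:,4]); ct=max(cv2.findContours((lab==i).astype(np.uint8),0,1)[0],key=cv2.contourArea); e=cv2.fitEllipse(cv2.convexHull(ct)); print(c,st[i],np.round(e[0],1),np.round(e[1],1),onz(q,e[0],.016).round(4))
    for nme in("tumbler","tumbler_rim","bare_peg"): print(nme,[(np.round(d["uv"]).tolist(),round(d["confidence"],2)) for d in nets.landmark_of(q,nme)[:4]])
g=telemetry.get_obs()["tool_pos"]-[0,0,.159]; r=g+np.array([.719,-.695,0])*.075-[0,0,.004]; print("rim pred",proj(s,r),proj(t,r))
E
```

```text
clock: 34.58
tool_pos: [0.4532, -0.2623, 0.2654]
orientation: [180.0, 0.1, -44.5]
force: [0.3, 0.1, -2.2]
opening: 0.0601
gripper_force: 29.9
clock 34.58 grasp [ 0.4532 -0.2623  0.1064] yaw -44.5 j [-9.0, 14.0, -29.0, -0.0, -47.0, 54.0] open 0.0601 F [ 0.3  0.1 -2.2]
spin -0.006 | shift after spin [ 0.007 -0.009  0.002] | shift before spin [ 0.007 -0.009  0.002]
[196 328] [176 310  40  40 991] [195.6 329.5] [37.1 42.9] [ 0.5271 -0.3328]
tumbler [([233.0, 179.0], 0.9), ([183.0, 272.0], 0.72), ([356.0, 244.0], 0.7)]
tumbler_rim [([359.0, 264.0], 0.79), ([235.0, 196.0], 0.78), ([184.0, 294.0], 0.65), ([134.0, 243.0], 0.37)]
bare_peg [([196.0, 329.0], 0.72)]Traceback (most recent call last):
  File "<stdin>", line 6, in <module>
    return _wrapfunc(a, 'argmax', axis=axis, out=out, **kwds)
    return bound(*args, **kwds)
ValueError: attempt to get argmax of an empty sequence
```

```bash
python3 -m creep '[[[0.03,-0.005,0,0,0],[0.025,0,0,0,0],[0,0,0,0,0]]]'; python3 -m creep '[[[0.015,0,0,0,0],[0,0,0,0,0]]]'; python3 -m creep '[[[0.015,0,0,0,0],[0,0,0,0,0]]]'; python3 go.py .526 -.331 .106 -44
```

```text
clock: 35.08
tool_pos: [0.463, -0.2681, 0.2658]
orientation: [180.0, 0.0, -44.1]
force: [-0.5, 1.2, -2.9]
opening: 0.0595
gripper_force: 29.9
clock: 35.25
tool_pos: [0.4637, -0.2694, 0.265]
orientation: [180.0, 0.2, -44.1]
force: [-2.8, 6.6, -4.3]
opening: 0.0591
gripper_force: 30.0
clock: 35.42
tool_pos: [0.4642, -0.2706, 0.2642]
orientation: [179.9, 0.5, -44.2]
force: [-9.3, 10.3, 0.6]
opening: 0.0593
gripper_force: 29.9
clock 35.42 grasp [ 0.4642 -0.2706  0.1052] yaw -44.2 j [-9.0, 16.0, -27.0, -0.0, -48.0, 55.0] open 0.0593 F [-9.3 10.3  0.6]
spin -0.002 | shift after spin [ 0.432  0.002 -0.004] | shift before spin [ 0.432  0.001 -0.004]
```

```bash
python3 -m creep '[[[0.009,0,-0.015,0,0],[0,0,0,0,0]]]'; python3 -m creep '[[[0.009,0,-0.018,0,0],[0.009,0,-0.018,0,0],[0,0,0,0,0]]]'; python3 -m creep '[[[0.011,0,-0.018,0,0],[0.012,0,-0.018,0,0],[0,0,0,0,0]]]'; python3 go.py .526 -.331 .106 -44
```

```text
clock: 35.58
tool_pos: [0.4655, -0.2721, 0.2674]
orientation: [179.9, 0.5, -44.2]
force: [-8.4, 12.9, 0.9]
opening: 0.0599
gripper_force: 30.0
clock: 35.83
tool_pos: [0.4692, -0.2751, 0.2753]
orientation: [179.9, 0.3, -44.2]
force: [-5.4, 9.3, 0.3]
opening: 0.0598
gripper_force: 30.0
clock: 36.08
tool_pos: [0.4731, -0.2787, 0.2827]
orientation: [179.9, 0.2, -44.1]
force: [-3.1, 5.4, -2.1]
opening: 0.0597
gripper_force: 30.0
clock 36.08 grasp [ 0.4731 -0.2787  0.1237] yaw -44.1 j [-10.0, 15.0, -24.0, -0.0, -50.0, 56.0] open 0.0597 F [-3.1  5.4 -2.1]
spin -0.002 | shift after spin [0.372 0.004 0.089] | shift before spin [0.372 0.003 0.089]
```

```bash
python3 -m creep '[[[0.018,0,-0.015,0,0],[0.017,0,-0.015,0,0],[0,0,0,0,0]]]'; python3 -m creep '[[[0.018,0,-0.014,0,0],[0.018,0,-0.014,0,0],[0,0,0,0,0]]]'; python3 -m creep '[[[0.019,0,-0.013,0,0],[0.019,0,-0.012,0,0],[0,0,0,0,0]]]'; python3 go.py .526 -.331 .106 -44
```

```text
clock: 36.33
tool_pos: [0.478, -0.2834, 0.2887]
orientation: [179.9, 0.2, -44.1]
force: [-5.0, 6.6, 1.2]
opening: 0.0599
gripper_force: 30.0
clock: 36.58
tool_pos: [0.4833, -0.2886, 0.2945]
orientation: [179.9, 0.2, -44.1]
force: [-4.8, 6.9, 1.8]
opening: 0.0597
gripper_force: 30.0
clock: 36.83
tool_pos: [0.489, -0.294, 0.2994]
orientation: [180.0, 0.2, -44.1]
force: [-3.8, 5.8, -0.3]
opening: 0.06
gripper_force: 30.0
clock 36.83 grasp [ 0.489  -0.294   0.1404] yaw -44.1 j [-11.0, 16.0, -21.0, -0.0, -53.0, 57.0] open 0.06 F [-3.8  5.8 -0.3]
spin -0.002 | shift after spin [0.262 0.005 0.172] | shift before spin [0.262 0.004 0.172]
```

```bash
python3 -m creep '[[[0.019,0,-0.011,0,0],[0.019,0,-0.01,0,0],[0,0,0,0,0]]]'; python3 -m creep '[[[0.02,0,-0.009,0,0],[0.02,0,-0.008,0,0],[0,0,0,0,0]]]'; python3 -m creep '[[[0.021,0,-0.006,0,0],[0.021,0,-0.005,0,0],[0,0,0,0,0]]]'; python3 go.py .526 -.331 .106 -44
```

```text
clock: 37.08
tool_pos: [0.4945, -0.2994, 0.3034]
orientation: [180.0, 0.2, -44.1]
force: [-3.4, 5.5, -1.6]
opening: 0.06
gripper_force: 30.0
clock: 37.33
tool_pos: [0.5003, -0.305, 0.3066]
orientation: [180.0, 0.2, -44.2]
force: [-3.2, 4.4, -3.0]
opening: 0.0599
gripper_force: 30.0
clock: 37.58
tool_pos: [0.5064, -0.3109, 0.3089]
orientation: [180.0, 0.1, -44.1]
force: [-2.6, 3.8, -2.4]
opening: 0.0598
gripper_force: 30.0
clock 37.58 grasp [ 0.5064 -0.3109  0.1499] yaw -44.1 j [-13.0, 18.0, -17.0, -0.0, -56.0, 59.0] open 0.0598 F [-2.6  3.8 -2.4]
spin -0.002 | shift after spin [0.14  0.004 0.219] | shift before spin [0.14  0.004 0.219]
```

```bash
python3 -m creep '[[[0.023,0,-0.004,0,0],[0.022,0,-0.003,0,0],[0,0,0,0,0]]]'; python3 -m creep '[[[0.022,0,-0.001,0,0],[0.022,0,0,0,0],[0,0,0,0,0]]]'; python3 -m creep '[[[0.022,0,0.001,0,0],[0.022,0,0.002,0,0],[0,0,0,0,0]]]'; python3 go.py .526 -.331 .106 -44
python3 - <<'E'
from alpha import *
s=snapshot("scene"); o=telemetry.get_obs(); g=np.array(o["tool_pos"])-[0,0,.159]
L=sorted(nets.masks_of(s,"tumbler"),key=lambda d:np.hypot(*(proj(s,g-[0,0,.02])-d["uv"]))); m=L[0]["region"].astype(np.float32); print(proj(s,g),L[0]["uv"],m.sum())
th=np.radians(o["orientation"][2]); hx=-np.array([np.cos(th),np.sin(th),0]); best=[]
for a in range(40,111,5):
  for u in(.066,.072,.078):
    for w in(-.012,-.006,0,.006,.012):
      c,n=np.cos(np.radians(a)),np.sin(np.radians(a)); A=c*hx+np.array([0,0,n]); B=n*hx-np.array([0,0,c])
      o3=g+A*(.05-u)-B*w; f=sil3(s,[np.c_[TUM[0][:,:2],-TUM[0][:,2]]],o3,A); low=sil3(s,[np.c_[TUM[0][:8,:2],np.full(8,-.045)],np.c_[TUM[0][:8,:2],np.full(8,-.05)]],o3,A)
      best.append((round(float((m*(1-f)).sum()+.5*(low*(1-m)).sum())),a,u,w,(o3-.05*A).round(3).tolist()))
for b in sorted(best)[:5]: print(b)
E
```

```text
clock: 37.83
tool_pos: [0.513, -0.3172, 0.3103]
orientation: [180.0, 0.1, -44.1]
force: [-2.8, 3.7, -3.6]
opening: 0.0596
gripper_force: 30.0
clock: 38.08
tool_pos: [0.5193, -0.3234, 0.3107]
orientation: [180.0, 0.1, -44.1]
force: [-3.2, 3.8, -2.0]
opening: 0.0597
gripper_force: 30.0
clock: 38.33
tool_pos: [0.5256, -0.3296, 0.3102]
orientation: [180.0, 0.1, -44.1]
force: [-2.6, 3.8, -1.8]
opening: 0.0598
gripper_force: 30.0
clock 38.33 grasp [ 0.5256 -0.3296  0.1512] yaw -44.1 j [-14.0, 20.0, -14.0, -0.0, -57.0, 60.0] open 0.0598 F [-2.6  3.8 -1.8]
spin -0.001 | shift after spin [0.006 0.004 0.226] | shift before spin [0.006 0.004 0.226]
[180.52035546 289.4569256 ] [183.1, 306.6] 1807.0
(37, 75, 0.066, 0, [0.538, -0.341, 0.088])
(45, 85, 0.066, 0.006, [0.534, -0.338, 0.086])
(50, 70, 0.066, -0.006, [0.538, -0.341, 0.087])
(54, 90, 0.066, 0.012, [0.534, -0.338, 0.085])
(56, 80, 0.066, 0.006, [0.538, -0.342, 0.087])
```

```bash
python3 -m creep '[[[0.022,0,0.002,0,0],[0.022,0,0.003,0,0],[0,0,0,0,0]]]'; python3 -m creep '[[[0.021,0,0.004,0,0],[0.02,0,0.005,0,0],[0,0,0,0,0]]]'; python3 go.py .526 -.331 .106 -44
```

```text
clock: 38.68
tool_pos: [0.5319, -0.3357, 0.3091]
orientation: [180.0, 0.1, -44.1]
force: [-2.6, 4.4, -3.2]
opening: 0.06
gripper_force: 30.0
clock: 38.93
tool_pos: [0.5377, -0.3413, 0.3072]
orientation: [180.0, 0.1, -44.1]
force: [-4.7, 4.0, -3.3]
opening: 0.0597
gripper_force: 30.0
clock 38.93 grasp [ 0.5377 -0.3413  0.1482] yaw -44.1 j [-15.0, 21.0, -12.0, -0.0, -57.0, 61.0] open 0.0597 F [-4.7  4.  -3.3]
spin -0.002 | shift after spin [-0.078  0.004  0.211] | shift before spin [-0.078  0.004  0.211]
```

```bash
python3 -m creep '[[[-0.035,0,0,0,0],[-0.03,0,0,0,0],[0,0,0.04,0,0],[0,0,0.06,0,0],[0,0,0,0,0]]]'; python3 -m creep '[[[0,0,0.06,0,0],[0,0,0.06,0,0],[0,0,0.03,0,0],[0,0,0,0,0]]]'; python3 -m creep '[[[0,0,0.015,0,0],[0,0,0,0,0]]]'; python3 go.py .526 -.331 .091 -44
```

```text
clock: 39.35
tool_pos: [0.528, -0.3321, 0.2854]
orientation: [180.0, 0.1, -44.1]
force: [-0.4, 1.0, -4.7]
opening: 0.06
gripper_force: 30.0
clock: 39.68
tool_pos: [0.5281, -0.3323, 0.2552]
orientation: [179.9, 0.2, -44.1]
force: [-0.1, -0.0, -3.0]
opening: 0.0598
gripper_force: 30.0
clock: 39.85
tool_pos: [0.5288, -0.3325, 0.2544]
orientation: [180.0, 0.0, -44.1]
force: [-0.2, 0.1, -2.0]
opening: 0.06
gripper_force: 30.0
clock 39.85 grasp [ 0.5288 -0.3325  0.0954] yaw -44.1 j [-14.0, 23.0, -16.0, 0.0, -50.0, 60.0] open 0.06 F [-0.2  0.1 -2. ]
spin -0.001 | shift after spin [-0.016  0.004  0.022] | shift before spin [-0.016  0.004  0.022]
```

```bash
python3 -m creep '[[[0,0,0.012,0,0],[0,0,0,0,0]]]'; python3 -m creep '[[[0,0,0.012,0,0],[0,0,0,0,0]]]'; python3 -m creep '[[[0,0,0.012,0,0],[0,0,0,0,0]]]'; python3 go.py .526 -.331 .091 -44
```

```text
clock: 40.02
tool_pos: [0.5288, -0.3325, 0.2525]
orientation: [-180.0, -0.0, -44.1]
force: [-0.3, 0.1, -1.8]
opening: 0.0598
gripper_force: 30.0
clock: 40.18
tool_pos: [0.5294, -0.3329, 0.2516]
orientation: [-180.0, -0.2, -44.1]
force: [-1.3, 0.1, 4.8]
opening: 0.06
gripper_force: 30.0
clock: 40.35
tool_pos: [0.5302, -0.3335, 0.2507]
orientation: [-180.0, -0.3, -44.0]
force: [0.0, -2.8, 10.3]
opening: 0.0597
gripper_force: 30.0
clock 40.35 grasp [ 0.5302 -0.3335  0.0917] yaw -44.0 j [-14.0, 24.0, -17.0, 0.0, -49.0, 60.0] open 0.0597 F [ 0.  -2.8 10.3]
spin -0.0 | shift after spin [-0.024  0.005  0.004] | shift before spin [-0.024  0.005  0.004]
```

```bash
python3 -m creep '[[[0,0,-0.01,0,0],[0,0,0,0,0],[0,0,0,0,0.75],[0,0,0,0,0.85],[0,0,0,0,1],[0,0,0,0,1],[0,0,0,0,1],[0,0,0,0,1]]]' && python3 -m creep '[[[0,0,-0.1,0,1],[0,0,-0.2,0,1],[0,0,-0.2,0,1],[0,0,-0.2,0,1],[-0.15,0,-0.1,0,1],[-0.19,0,0,0,1],[-0.19,0,0,0,1],[-0.19,0,0,0,1]]]'
python3 - <<'E'
from alpha import *
from scipy.optimize import minimize
print(telemetry.get_obs()["clock"])
s=snapshot("scene"); t=snapshot("top"); v=[];w=[]
for q in(s,t):
  for nm,P0,out,rad in(("cup_b",[.526,-.331,.06],v,22),("tumbler",[.526,-.331,.06],v,22),("bottle",[.7,.214,.07],w,25)):
    L=nets.masks_of(q,nm); L=[d for d in L if np.hypot(*(np.array(d["uv"])-proj(q,np.array(P0))))<rad]; print(nm,[(np.round(d["uv"]).tolist(),round(d["confidence"],2),int(d["region"].sum())) for d in L[:3]])
    if L: out.append((q,L[0]["region"].astype(np.float32)))
T=[np.vstack([ring(8,.06,0),ring(8,.06,.09)])]; B=[q+[0,0,.055] for q in BOT]
def run(views,parts,p0,z0):
    def cost(p):
        A=np.array([p[2],p[3],1.]); A/=np.linalg.norm(A); return sum(np.abs(sil3(k,parts,np.array([p[0],p[1],z0]),A)-m).sum()/m.sum() for k,m in views)/len(views)
    p0=np.array(p0+[0,0]); S=[p0]+[p0+d for d in np.diag([.01,.01,.15,.15])]
    r=minimize(cost,p0,method="Nelder-Mead",options=dict(initial_simplex=S,xatol=1e-4,fatol=1e-4)); return r.x.round(4),round(r.fun,3)
if v: print("tumbler",run(v,T,[.526,-.331],.016))
if w: print("bottle",run(w,B,[.7015,.2138],.018))
h=cv2.cvtColor(t["frame"],cv2.COLOR_RGB2HSV)
for q in "jar_mid jar_left jar_right pot_a cup_b".split(): print(q,[onz(t,d["uv"],0).round(3).tolist() for d in nets.landmark_of(t,q)[:3]])
save(s,"end_s.png");save(t,"end_t.png")
E
```

```text
clock: 41.02
tool_pos: [0.5287, -0.3324, 0.2495]
orientation: [180.0, 0.0, -44.1]
force: [0.2, 0.2, 0.6]
opening: 0.0869
gripper_force: 0.0
clock: 41.68
tool_pos: [0.424, -0.2315, 0.4096]
orientation: [-180.0, -0.0, -44.2]
force: [0.7, 0.9, 0.3]
opening: 0.0874
gripper_force: 0.0
41.6833
cup_b []
tumbler [([189.0, 316.0], 0.63, 1967)]
bottle [([408.0, 169.0], 0.65, 1283)]
cup_b []
tumbler []
bottle [([194.0, 136.0], 0.74, 740)]
tumbler (array([ 0.5244, -0.3316,  0.0182,  0.0008]), np.float64(0.028))
bottle (array([ 0.7014,  0.2096, -0.0509,  0.0268]), np.float64(0.117))
jar_mid [[0.521, 0.327]]
jar_left [[0.393, 0.356]]
jar_right [[0.362, -0.367]]
pot_a [[0.51, 0.324], [0.608, 0.272]]
cup_b [[0.602, -0.259], [0.687, -0.185]]
```

Run:
```python
from h import *
print(workorder.close_job())
```

```text
the job is handed in; nothing more can be done
None
```

I handed the job in at about 42 s. My last camera measurements had the square bottle standing on the setter tile with its foot about 4 mm from the centre, and the tumbler mouth down over the bare peg about 2 mm from centre. Both are released and the gripper is clear. The last check did not pick out `jar_mid`, but the arm kept clear of it, and the other bystanders it found were where they started. The close call returned no verdict.

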